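# Close up the test chamber: clear the lid, press the seal, run the bolts home

### The job

Close up the clear test chamber: first move whatever metal tins were left on its lid into the white tray. Then pull the sprung presser out of its upright holder and draw its shoe along the black sealing strip with light steady pressure, from the marked start by the brass air fitting to the marked end, and stand it back in the holder. After the strip is pressed, turn all four T-bar bolt knobs on the lid clockwise fully home to its stop, and leave the other things on the bench alone.

Things in the scene. Friction and masses are not known exactly. Their poses are not given: they have to be found in the camera images.
- chamber: Fixed clear plastic chamber, 300 (x) x 400 (y) x 110 mm high, with a flat clear lid. Origin: centre of its underside; z up; lid surface at 110 mm. The brass air fitting sticks out of its +y end. Clamp knobs sit near the lid's corners.
- seam: Black sealing strip flush with the lid, 34 mm wide (x) and 380 mm long (y), along the lid's middle. Origin: middle of its top surface, axes as the chamber's.
- seam_start (a point): White tick on the strip's top surface, 100 mm from its middle towards the brass air fitting (+y of the chamber): start the pressing here.
- seam_end (a point): White tick on the strip's top surface, 100 mm from its middle away from the fitting: end the pressing here.
- holder: Fixed grey upright holder: a square tube, 44 mm outside, 36 mm inside, rim 90 mm above the bench, on a foot 100 x 100 x 8 mm. Origin: centre of its underside.
- holder_mouth (a point): Centre of the holder's mouth, at rim height (90 mm).
- presser: Wooden-handled seam presser, 152 mm long, 190 g, hanging upright in the holder by its square collar. Origin: centre of the collar's underside, z along the handle upwards. Collar 52 x 52 mm from 0 to 8 mm; square wooden grip 20 x 20 mm from 8 to 74 mm (sides parallel to x and y). Hung home, its origin is at rim height.
- shoe_tip (a point): Centre of the flat underside of the presser's round white sprung shoe (22 mm diameter), at the foot of its 18 mm thick steel stem; 78 mm below the presser's origin when the spring is out.
- shoe (a joint): How far the shoe is pushed up into the presser, m: 0 out, 0.014 fully in. Force on the shoe is 2 N at the start of travel plus 0.8 N per mm; past 0.014 it is solid.
- tray: Fixed white tray, 240 (x) x 130 (y) x 35 mm, walls 4 mm, floor 4 mm thick. Origin: centre of its underside; z up.
- tin1: Plain metal sample tin, a rounded block 75 (x) x 40 (y) x 42 mm, 0.1 to 0.2 kg, or absent (None before anything is gripped). Origin: centre of its underside.
- tin2: Plain metal sample tin, a rounded block 75 (x) x 40 (y) x 42 mm, 0.1 to 0.2 kg, or absent (None before anything is gripped). Origin: centre of its underside.
- tin3: Plain metal sample tin, a rounded block 75 (x) x 40 (y) x 42 mm, 0.1 to 0.2 kg, or absent (None before anything is gripped). Origin: centre of its underside.
- knob1_grip (a point): Captive black T-bar bolt knob at the chamber's -x, -y corner; it turns on a fixed aluminium plate 56 x 56 x 8 mm lying on the lid. Point on its turning axis, 36 mm above the lid, where its bar is gripped. The bar is 66 mm long (along this point's x axis, turning with the knob), 16 mm wide (y) and reaches from 20 to 50 mm above the lid; round neck below, 36 mm across.
- knob1 (a joint): Turn of that knob, rad: grows clockwise seen from above (tightening), loose near 0, end stop at 2.40. Stays where left; drag about 0.1 N m. Starts anywhere from 0 to 1.2.
- knob2_grip (a point): Captive black T-bar bolt knob at the chamber's -x, +y corner; it turns on a fixed aluminium plate 56 x 56 x 8 mm lying on the lid. Point on its turning axis, 36 mm above the lid, where its bar is gripped. The bar is 66 mm long (along this point's x axis, turning with the knob), 16 mm wide (y) and reaches from 20 to 50 mm above the lid; round neck below, 36 mm across.
- knob2 (a joint): Turn of that knob, rad: grows clockwise seen from above (tightening), loose near 0, end stop at 2.40. Stays where left; drag about 0.1 N m. Starts anywhere from 0 to 1.2.
- knob3_grip (a point): Captive black T-bar bolt knob at the chamber's +x, -y corner; it turns on a fixed aluminium plate 56 x 56 x 8 mm lying on the lid. Point on its turning axis, 36 mm above the lid, where its bar is gripped. The bar is 66 mm long (along this point's x axis, turning with the knob), 16 mm wide (y) and reaches from 20 to 50 mm above the lid; round neck below, 36 mm across.
- knob3 (a joint): Turn of that knob, rad: grows clockwise seen from above (tightening), loose near 0, end stop at 2.40. Stays where left; drag about 0.1 N m. Starts anywhere from 0 to 1.2.
- knob4_grip (a point): Captive black T-bar bolt knob at the chamber's +x, +y corner; it turns on a fixed aluminium plate 56 x 56 x 8 mm lying on the lid. Point on its turning axis, 36 mm above the lid, where its bar is gripped. The bar is 66 mm long (along this point's x axis, turning with the knob), 16 mm wide (y) and reaches from 20 to 50 mm above the lid; round neck below, 36 mm across.
- knob4 (a joint): Turn of that knob, rad: grows clockwise seen from above (tightening), loose near 0, end stop at 2.40. Stays where left; drag about 0.1 N m. Starts anywhere from 0 to 1.2.
- flask: Bystander: steel flask, 70 mm diameter, 170 mm tall. Leave alone.
- carton: Bystander: cardboard carton 90 x 130 x 60 mm. Leave alone.
There are look-alikes about, which are no part of the job. Leave any brown look-alike of the tin1 alone. Of the things that look like the holder, take the one that is farthest from the robot's base at the start.

How it is judged (in metres and radians):
On the way, in this order (a step that is already met when the one before it is completed fails the run):
1. the tins are in the tray (x of tin1 in the frame of tray between -0.12 and 0.12 m and y of tin1 in the frame of tray between -0.065 and 0.065 m and z of each of tin1, tin2, tin3 in the frame of tray below 0.034 m and linear speed of each of tin1, tin2, tin3 below 0.05 m/s and x of tin2 in the frame of tray between -0.12 and 0.12 m and y of tin2 in the frame of tray between -0.065 and 0.065 m and x of tin3 in the frame of tray between -0.12 and 0.12 m and y of tin3 in the frame of tray between -0.065 and 0.065 m), for 0.2 s.
2. the presser's shoe is pressed on the sealing strip, more than 3 N, in section 1 of 7 from the start mark to the end mark (y of shoe_tip in the frame of seam between 0.0755 and 0.1045 m and contact force between presser and seam above 3 N), for 0.05 s.
3. the presser's shoe is pressed on the sealing strip, more than 3 N, in section 2 of 7 from the start mark to the end mark (y of shoe_tip in the frame of seam between 0.0455 and 0.0745 m and contact force between presser and seam above 3 N), for 0.05 s.
4. the presser's shoe is pressed on the sealing strip, more than 3 N, in section 3 of 7 from the start mark to the end mark (y of shoe_tip in the frame of seam between 0.0155 and 0.0445 m and contact force between presser and seam above 3 N), for 0.05 s.
5. the presser's shoe is pressed on the sealing strip, more than 3 N, in section 4 of 7 from the start mark to the end mark (y of shoe_tip in the frame of seam between -0.0145 and 0.0145 m and contact force between presser and seam above 3 N), for 0.05 s.
6. the presser's shoe is pressed on the sealing strip, more than 3 N, in section 5 of 7 from the start mark to the end mark (y of shoe_tip in the frame of seam between -0.0445 and -0.0155 m and contact force between presser and seam above 3 N), for 0.05 s.
7. the presser's shoe is pressed on the sealing strip, more than 3 N, in section 6 of 7 from the start mark to the end mark (y of shoe_tip in the frame of seam between -0.0745 and -0.0455 m and contact force between presser and seam above 3 N), for 0.05 s.
8. the presser's shoe is pressed on the sealing strip, more than 3 N, in section 7 of 7 from the start mark to the end mark (y of shoe_tip in the frame of seam between -0.1045 and -0.0755 m and contact force between presser and seam above 3 N), for 0.05 s.
9. all four knobs are at their stops (value of joint each of knob1, knob2, knob3, knob4 above 2.3 rad), for 0.2 s.
At the end, for the whole second after the job is handed in: All four knobs are turned to 2.3 rad or more (stop 2.4); every tin lies within the tray, on its floor (origin under 34 mm above the tray's underside); the presser hangs at rest upright in its holder, collar down on the rim (within 4 mm) and within 12 mm of its centre (all of step 1 and all of step 9 and horizontal distance between presser and holder_mouth below 0.012 m and z of presser in the frame of holder_mouth below 0.004 m and angle between presser's own z axis and vertical below 0.12 rad and linear speed of presser below 0.03 m/s); the robot touches nothing.
It fails at once if the presser is pushed on the chamber or strip with more than 25 N (contact force between presser and chamber above 25 N or contact force between presser and seam above 25 N).
It fails at once if a bystander is moved more than 40 mm (distance of any of flask, carton from where it was at the start of the episode above 0.04 m).
Of tin1, tin2, tin3 only 1 to 3 are there at a start; the rules pass over those that are not, and their reading is None.
At some moment in a run one of tin1, tin2, tin3 may be knocked a few centimetres aside while the robot is not near it.
Once in a run the grip may slacken for a moment while it holds something.
It also fails if it takes over 210 s, if anything falls off the work surface, if the arm or the gripper's body presses on something with over 40 N, if the wrist force passes 120 N, or if a joint passes its speed limit or range.

### The arm

A 6-joint arm with a two-finger parallel gripper is mounted at the origin on the work surface. World frame = base frame: x ahead of the robot, y to its left, z up, the work surface at z = 0. Lengths are in mm, angles in rad, forces in N, time in s.
With the tool pointing down it reaches from about 275 to 750 mm from the base axis. Payload 10.2 kg.
Tool frame: the origin (TCP) lies on the centre line of the jaws, within the pads' length; the fingertips stand 17 mm ahead of it and the grasp point (between the pads) lies 2 mm behind it (ctrl.tip_extent is the distance from the TCP to the fingertips, in mm); z points along the fingers, y is the line along which they close (so a half turn about z gives the same grasp; the last joint's range is limited). The gripper opens to 85 mm and grips with 20 to 120 N. Pads are 22 mm wide; open, the fingers measure 114 mm over their backs; the gripper's body (76 mm by 85 mm) begins 54 mm behind the grasp point. The pads swing forward as they close: fully open they stand 13 mm farther back than shut.
Start: joints at [-1.4, 0.313, 1.498, -0, 1.331, -0.223], TCP at [201.431, -484.827, 224.294] pointing down, gripper open.
Joint ranges: [-2.94, 2.94], [-0.97, 2.17], [0.19, 2.56], [-1.23, 4.37], [0.02, 3.11], [-2.88, 2.88]. Speed limits (rad/s): [2.39, 2.39, 3.01, 3.14, 3.14, 3.14].

### API

Orientations are given as a unit quaternion [w, x, y, z].
In Python, from rig import sensors, capture, ctrl, cut_out, place_of gives the robot as it stands.
- The arm moves only by the shell command python3 -m jog 'ROWS' [FORCE]. ROWS is JSON, a list of rows, each a list of 3 entries, a list of its own where there are three numbers: the shift along the world's x, y, z in mm, then the turn, a rotation vector about the world's x, y, z in degrees, then the closure, from 0 (fully open) to 1 (shut). A call has exactly 8 rows; each row is the pose to reach, as a shift and turn from the pose commanded when the call began; what a row does not reach only later rows make up. A row lasts 1/12 s, in which the tool goes at most 41.7 mm and 7.16 degrees, less where a joint would pass 70% of its speed; a pose out of reach is approached as far as the arm can. A call with a gripper value outside its range is refused whole. The fingers move at their own pace and stop on an object; FORCE is the grip in N (left out, the last holds). Time passes only in rows, so rows that repeat a pose let the fingers close, or fill a call up. It gives the time, the measured TCP pose, the force and the opening at its end, in the units of the state.
- sensors.sense(): the state, without advancing time (a new reading comes with each control period).
- capture(name): name is "scene" or "top" or "wrist"; returns a dict with "color" (420x560x3 uint8, blue, green, red), "z_map" (420x560 float32, mm along the optical axis (not along the pixel's ray), 0 where there is no reading), "camera_matrix" (3x3 intrinsics, pixels), "k1" (the pictures are not rectified: a ray, as slopes to the right and down, at radius r is drawn at 1 + k1 r^2 times it, then the intrinsics apply), "R" (3x3) and "t" (3): a world point X has camera coordinates R X + t. Camera axes: x right, y down, z forward; pixel columns grow to the right and rows downward; lengths in mm; the calibration is good to about 2 mm. A picture is of the moment at which its call begins.
- ctrl.finish_job(): hands the job in, once; it reports no verdict.
Trained networks look in a picture, given as the dict that the camera call returned (one of the last four; its "shot" number tells which), for a name from the list of things; names that differ only in an ending like _2 or _b are one class to them, and where a whole thing is asked for, a point or a joint stands for the part that bears it (a point fixed in the world has none). Each returns a list of dicts, best first, with "p" (0 to 1); they miss things now and then, are a little off and sometimes report something else, mostly with a low value. They report only what shows in the picture. A call takes as long as a camera call. They do not tell look-alikes from the thing itself.
- cut_out(picture, query): "region" (420x560 bool, what is visible of it) and "box" ([left, top, right, bottom] in pixels, round what is visible of it).
- place_of(picture, query): "centre" ([row, column] in pixels: a listed point, or the origin of a listed thing).
The state is a dict: "time_s": time; "joints": joint angles; "dq": joint speeds; "tau": joint torques, N m; "eef_pos": TCP position; "ee_rot": TCP orientation; "force": force on the tool from outside, world axes, zero at the start; "wrist_torque": the same for the moment, N m; "grip_width": opening from 0.0 (shut) to 1.0 (fully open).
Only numpy, scipy, OpenCV 4.12 (cv2) and the standard library are available. Lean on these libraries where they do the work, as an engineer would, in place of code of your own. Each camera call takes 0.05 s, during which the arm holds its last target. There are 200 camera calls.

## Working session

There is one attempt and no reset: what is moved stays moved. The work goes in short steps, Python scripts to look and compute and a shell command to move; the robot and the scene stay as the last step left them, time stands still between calls to the robot, and variables do not carry over. Pictures are saved under pics/ and viewed, on a budget of 14 in all, crops included, one or two more only if the job needs it, and the job is handed in when it is done.

```bash
mkdir -p pics; ls
cat > h.py <<'E'
import numpy as np, cv2, json
from rig import sensors, capture, ctrl, cut_out, place_of
def rays(p, uv):
    K=np.array(p["camera_matrix"],float); uv=np.asarray(uv,float).reshape(-1,2)
    d=(uv-[K[0,2],K[1,2]])/[K[0,0],K[1,1]]
    s=d.copy()
    for _ in range(10): s=d/(1+p["k1"]*(s**2).sum(1,keepdims=True))
    return np.c_[s,np.ones(len(s))]
def pts(p, uv):   # uv (col,row) with depth -> world
    uv=np.asarray(uv).reshape(-1,2).astype(int)
    z=p["z_map"][uv[:,1],uv[:,0]][:,None]
    return (rays(p,uv)*z-np.array(p["t"]).ravel())@np.array(p["R"]), z[:,0]>0
def onz(p, uv, h): # intersect with plane z=h
    R=np.array(p["R"]);t=np.array(p["t"]).ravel()
    c=-R.T@t; d=rays(p,uv)@R
    return c+d*((h-c[2])/d[:,2:])
def cloud(p): 
    v,u=np.mgrid[0:420,0:560]; X,ok=pts(p,np.c_[u.ravel(),v.ravel()])
    return X.reshape(420,560,3), ok.reshape(420,560)
def proj(p,X):
    c=np.asarray(X,float).reshape(-1,3)@np.array(p["R"]).T+np.array(p["t"]).ravel()
    s=c[:,:2]/c[:,2:]; s=s*(1+p["k1"]*(s**2).sum(1,keepdims=True)); K=np.array(p["camera_matrix"])
    return s*[K[0,0],K[1,1]]+[K[0,2],K[1,2]]
E
python3 - <<'E'
from h import *
s=sensors.sense(); print(s)
for n in ["scene","top"]:
    p=capture(n); cv2.imwrite(f"pics/{n}0.png",p["color"])
    print(n, p["camera_matrix"],p["k1"],p["R"],p["t"])
    for q in ["chamber","seam_start","seam_end","holder","holder_mouth","presser","tray","tin1","knob1_grip","flask","carton"]:
        try:
            for r in place_of(p,q): 
                if r["p"]>.2:
                    c=r["centre"]; print(q,round(r["p"],2),np.round(c), np.round(pts(p,[c[1],c[0]])[0]))
        except Exception as e: print(q,e)
E
```

```text
pics
{'time_s': 0.0, 'joints': array([-1.40040156e+00,  3.13448392e-01,  1.49846288e+00,  5.49229459e-06,
        1.33100563e+00, -2.23391727e-01]), 'dq': array([ 0.00073056,  0.0016707 ,  0.00054263,  0.00163056,  0.00214363,
       -0.00120462]), 'tau': array([-1.16357089e-03, -4.12272406e+01, -2.59745854e+01, -2.31322274e-04,
        4.14251379e-03,  1.79698492e-05]), 'eef_pos': array([ 201.38206543, -484.54058992,  223.72619966]), 'ee_rot': array([-6.61821026e-04,  9.80678977e-01,  1.95622867e-01,  2.02094357e-05]), 'force': array([-0.57256403,  0.13128649,  0.04323202]), 'wrist_torque': array([ 0.00740602,  0.07637234, -0.03674097]), 'grip_width': 1.000234339620477}
scene [[488.29710116   0.         284.35378406]
 [  0.         488.29710116 211.86274175]
 [  0.           0.           1.        ]] -0.030929489662414072 [[ 0.87923345  0.47628309 -0.0101466 ]
 [ 0.35114461 -0.66232345 -0.66183466]
 [-0.32194098  0.57834425 -0.74958117]] [-500.13993738 -121.12753856 1512.81251111]
chamber 0.73 [241. 274.] [[ 598. -103.  133.]]
chamber 0.54 [259. 286.] [[ 653. -149.  155.]]
seam_star
[... 1229 characters left out ...]
 126.] [[501. 347.  97.]]
holder 0.55 [313. 156.] [[322. 279.  90.]]
holder_mouth 0.74 [320. 146.] [[300. 315.  34.]]
holder_mouth 0.68 [234. 124.] [[501. 351. 100.]]
holder_mouth 0.62 [232. 121.] [[504. 360.  99.]]
holder_mouth 0.47 [210. 283.] [[550. -10. 111.]]
presser 0.85 [231. 113.] [[504. 365. 129.]]
tray 0.43 [257. 226.] [[445. 117. 129.]]
tin1 0.74 [235. 128.] [[500. 351.  70.]]
tin1 0.7 [114. 335.] [[ 794. -141.   40.]]
tin1 0.56 [193. 319.] [[580. -89. 154.]]
tin1 0.23 [144. 399.] [[ 710. -289.   63.]]
knob1_grip 0.9 [236. 353.] [[ 488. -158.  162.]]
flask 0.59 [153. 162.] [[685. 265. 111.]]
flask 0.58 [145. 402.] [[ 707. -297.   58.]]
carton 0.73 [145. 402.] [[ 706. -295.   58.]]
```

View pics/scene0.png

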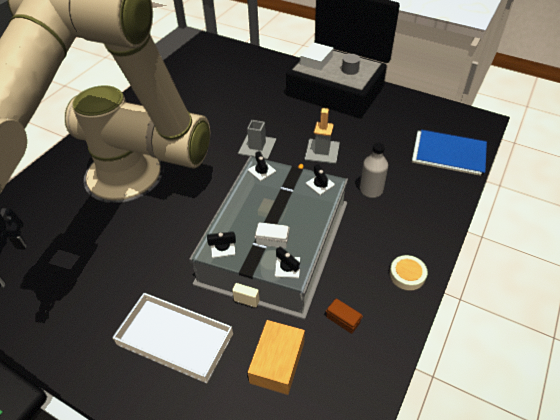

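View pics/top0.png

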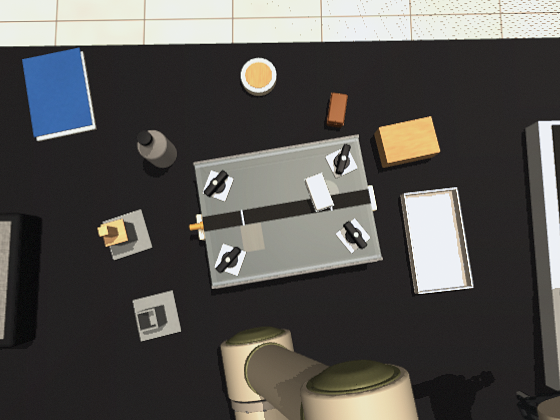

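Two views viewed. There's one light tin on the strip (top 319,192). The brown block (top 338,108) is the look-alike. The holder at (125,233) carries the presser; the empty one is at (157,315). I'll measure the geometry next.

Run:
```python
from h import *
cv2.setNumThreads(1)
for n in ["top","scene"]:
    p=capture(n); X,ok=cloud(p)
    np.savez(f"{n}.npz",X=X,ok=ok,img=p["color"])
    Z=X[...,2]; print(n)
    # lid
    roi=ok&(abs(X[...,0]-550)<220)&(abs(X[...,1]+10)<280)
    lid=roi&(abs(Z-110)<8)
    r=cv2.minAreaRect(X[lid][:,:2].astype(np.float32)); print("lid",r,np.median(Z[lid]))
    for lo,hi,nm in [(120,175,"onlid")]:
        m=(roi&(Z>lo)&(Z<hi)).astype(np.uint8)
        k,l,st,c=cv2.connectedComponentsWithStats(m)
        for i in range(1,k):
            if st[i,4]>15:
                q=X[l==i]; print(nm,st[i],np.round(cv2.minAreaRect(q[:,:2].astype(np.float32))[0]),np.round(cv2.minAreaRect(q[:,:2].astype(np.float32))[1:],1) if 0 else cv2.minAreaRect(q[:,:2].astype(np.float32))[1:],np.round(np.percentile(q[:,2],[5,50,95])))
    # tray rim
    m=ok&(Z>28)&(Z<42)&(X[...,1]<-240)&(X[...,0]<650)&(X[...,0]>250)
    q=X[m]; print("tray", cv2.minAreaRect(q[:,:2].astype(np.float32)) if len(q) else 0, m.sum())
    for nm,cx,cy in [("holderP",505,358),("holder2",320,285)]:
        w=ok&(abs(X[...,0]-cx)<60)&(abs(X[...,1]-cy)<60)
        for lo,hi in [(84,93),(94,103),(120,180),(4,13)]:
            q=X[w&(Z>lo)&(Z<hi)]
            if len(q)>5: print(nm,lo,len(q),cv2.minAreaRect(q[:,:2].astype(np.float32)), np.median(q[:,2]))
    for u,v in ([(242,217),(252,235),(319,192),(371,197)] if n=="top" else [(288,189),(266,207),(246,294)]): print((u,v),pts(p,[u,v])[0].round(), p["color"][v,u])
```

```text
top
lid ((581.569580078125, 23.60888671875), (367.5452575683594, 454.7320556640625), 8.99717903137207) 110.2087364542345
onlid [158 137   4  12  19] [704. 267.] ((25.174217224121094, 4.1656036376953125), 0.9526234865188599) [120. 123. 126.]
onlid [332 144  19  34 341] [ 653. -140.] ((36.7542839050293, 68.90078735351562), 57.43095016479492) [125. 158. 163.]
onlid [203 171  26  27 353] [603. 136.] ((39.63334274291992, 62.62880325317383), 22.000511169433594) [127. 158. 162.]
onlid [304 173  30  39 683] [584. -89.] ((76.76055908203125, 42.208316802978516), 19.185930252075195) [142. 152. 155.]
onlid [339 221  28  30 390] [ 483. -160.] ((62.643585205078125, 51.065032958984375), 59.85470199584961) [121. 157. 162.]
onlid [215 247  27  27 351] [439. 110.] ((35.615394592285156, 67.88558959960938), 27.16295623779297) [126. 158. 163.]
tray ((448.10009765625, -463.6742248535156), (399.01470947265625, 323.2003479003906), 0.6830725073814392) 1264
holderP 84 12 ((503.2080078125, 367.5186767578125), (49.80372619628906, 37.21047592163086), 13.595315933227539) 91.69400788708893
holderP 94 347 ((502.432
[... 2020 characters left out ...]
, 14.318263053894043) 148.0327722190464
holderP 4 440 ((506.7493591308594, 360.928955078125), (113.3658447265625, 114.30379486083984), 5.693496227264404) 8.474734654331012
holder2 84 83 ((306.4129638671875, 297.7080078125), (44.53140640258789, 50.819854736328125), 12.383833885192871) 88.95894228412028
holder2 94 6 ((316.8020324707031, 302.5080871582031), (19.58462905883789, 49.40510559082031), 45.7222900390625) 94.73532008013653
holder2 4 359 ((320.52288818359375, 292.2938537597656), (134.7849578857422, 97.1872329711914), 24.410316467285156) 8.616780576897009
(288, 189) [[538.  80. 114.]] [230 223 217]
(266, 207) [[519.  -5. 116.]] [113 130 129]
(246, 294) [[ 588. -224.   61.]] [197 242 244]
```

Run:
```python
from h import *
D={n:np.load(n+".npz") for n in ("top","scene")}
def rect(q): 
    (c,s,a)=cv2.minAreaRect(q.astype(np.float32)); 
    if s[0]<s[1]: a-=90; s=s[::-1]
    return np.round(c,1),np.round(s,1),round(a,1)
for n,d in D.items():
    X=d["X"];ok=d["ok"];Z=X[...,2];img=d["img"].astype(int);roi=ok&(abs(X[...,0]-550)<220)&(abs(X[...,1]+10)<280)
    print(n)
    m=roi&(abs(Z-110)<6)&(img.max(2)<45)
    m=cv2.morphologyEx(m.astype(np.uint8),cv2.MORPH_OPEN,np.ones((3,3)))
    k,l,st,c=cv2.connectedComponentsWithStats(m)
    for i in range(1,k):
        if st[i,4]>100: print("black",rect(X[l==i][:,:2]),st[i,4])
    w=roi&(abs(Z-112)<8)&(img.min(2)>200); print("white tick/plates:")
    k,l,st,c=cv2.connectedComponentsWithStats(w.astype(np.uint8))
    for i in range(1,k):
        if st[i,4]>5: print(st[i,:2],rect(X[l==i][:,:2]),st[i,4])
    m=(roi&(Z>156)&(Z<170)).astype(np.uint8); k,l,st,c=cv2.connectedComponentsWithStats(m)
    for i in range(1,k):
        if st[i,4]>40: print("knobtop",rect(X[l==i][:,:2]),X[l==i][:,:2].mean(0).round(1), st[i,4])
    m=(roi&(Z>148)&(Z<157)&(abs(X[...,0]-584)<50)&(abs(X[...,1]+89)<40)); print("tin",rect(X[m][:,:2]))
    m=ok&(Z>30)&(Z<38)&(abs(X[...,0]-480)<140)&(abs(X[...,1]+377)<90); print("tray",rect(X[m][:,:2]))
    m=ok&(Z>30)&(Z<180)&(abs(X[...,0]-520)<330)&(abs(X[...,1]+377)<40); print(m.sum())
```

```text
top
white tick/plates:
[326 149] (array([ 664.6, -121.2]), array([54.7, 25.7]), -19.5) 104
[342 152] (array([ 648.5, -165. ]), array([52.4, 25.7]), -18.7) 101
[203 170] (array([615.6, 152.2]), array([50.4, 18. ]), -19.4) 77
[214 177] (array([595.7, 118.2]), array([58.4, 25.1]), -36.8) 140
[241 210] (array([533.4,  81.3]), array([32.7,  3. ]), 9.5) 20
[351 218] (array([ 502.7, -181. ]), array([55.6, 13.6]), 35.0) 105
[336 231] (array([ 489.5, -135.5]), array([19. , 10.2]), 29.0) 28
[340 238] (array([ 469.8, -150.1]), array([39.8,  9. ]), 39.8) 52
[215 244] (array([451.7, 128.7]), array([55.7, 21.2]), -41.4) 116
[225 251] (array([429.2,  89.8]), array([61.7, 25.5]), -42.2) 144
knobtop (array([ 654.5, -142.5]), array([65., 16.]), -17.4) [ 653.5 -142.1] 211
knobtop (array([604. , 136.2]), array([64.1, 15.8]), -41.3) [603.6 136.4] 202
knobtop (array([ 488.3, -163.9]), array([65.2, 16. ]), 35.8) [ 488.3 -163.6] 218
knobtop (array([439.2, 108.2]), array([65.4, 15.7]), -42.7) [439. 108.] 223
tin (array([ 587.9, -103.9]), array([75. , 71.5]), 17.0)
tray (array([ 480.3, -377.1]), array([239.7,
[... 492 characters left out ...]
7
[259 245] (array([ 570.4, -115.2]), array([15. ,  4.2]), 15.7) 7
[212 246] (array([ 499.6, -176.2]), array([53.7, 25.6]), 36.8) 120
[295 257] (array([ 663.9, -110.3]), array([9.3, 5.4]), 39.3) 8
[275 260] (array([ 656.7, -147.3]), array([53.2, 45. ]), 25.0) 120
knobtop (array([440.6, 107.6]), array([66.7, 15.8]), -43.4) [440.8 106.8] 98
knobtop (array([605.4, 135.4]), array([64.8, 15.9]), -42.2) [605.2 135. ] 109
knobtop (array([ 489.9, -164.1]), array([63.8, 19.1]), 37.1) [ 490.5 -164.3] 160
knobtop (array([ 655.4, -142.1]), array([64.1, 17.3]), -16.0) [ 656.4 -143.4] 167
tin (array([584.8, -89.3]), array([74.2, 44.2]), 19.6)
tray (array([ 480.6, -377.1]), array([242.9, 133.5]), 5.7)
1180
```

```bash
python3 -m jog '[[[28,29,0],[0,0,0],0.3],[[56,58,0],[0,0,0],0.3],[[84,87,0],[0,0,-1],0.3],[[112,116,0],[0,0,-1],0.3],[[140,145,0],[0,0,-2],0.3],[[168,174,0],[0,0,-2],0.3],[[196,203,0],[0,0,-3],0.3],[[224,231,0],[0,0,-4],0.3]]' 40
python3 -m jog '[[[28,29,0],[0,0,0],0.3],[[56,58,0],[0,0,0],0.3],[[84,87,0],[0,0,0],0.3],[[112,116,0],[0,0,0],0.3],[[140,145,0],[0,0,0],0.3],[[157,162,0],[0,0,0],0.3],[[157,162,0],[0,0,0],0.3],[[157,162,0],[0,0,0],0.3]]'
python3 - <<'E'
from h import *
p=capture("wrist"); X,ok=cloud(p); Z=X[...,2]
cv2.imwrite("pics/w1.png",p["color"])
m=(ok&(Z>146)&(Z<157)).astype(np.uint8); k,l,st,c=cv2.connectedComponentsWithStats(m)
for i in range(1,k):
    if st[i,4]>300: print(st[i],cv2.minAreaRect(X[l==i][:,:2].astype(np.float32)))
E
```

```text
time_s: 1.97
eef_pos: [426.5, -252.1, 224.5]
ee_rot: [0.0, 0.987, 0.161, 0.0]
force: [-0.5, 0.1, -0.3]
grip_width: 0.698
time_s: 2.63
eef_pos: [582.7, -91.0, 223.8]
ee_rot: [-0.0, 0.987, 0.162, -0.0]
force: [0.3, -0.2, -0.4]
grip_width: 0.697
[  0  53  27  44 497] ((616.3438110351562, 119.13092803955078), (13.1154146194458, 30.959569931030273), 78.8967514038086)
[343 106  61  74 424] ((656.4470825195312, -133.86251831054688), (2.2554874420166016, 63.73509216308594), 73.59884643554688)
[ 252  165   53   91 4574] ((584.158203125, -87.51256561279297), (74.16202545166016, 40.151248931884766), 19.12801742553711)
```

View pics/w1.png

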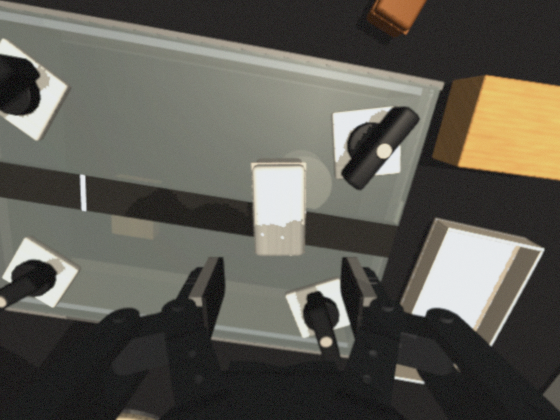

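The wrist view shows the single tin (279,208) on the strip. The beige patch (133,227) is flat, at lid height, so it isn't a tin. Now grasping.

```bash
python3 -m jog '[[[1,3,-20],[0,0,0],0.3],[[1,3,-40],[0,0,0],0.3],[[1,3,-60],[0,0,0],0.3],[[1,3,-75],[0,0,0],0.3],[[1,3,-88],[0,0,0],0.3],[[1,3,-88],[0,0,0],0.3],[[1,3,-88],[0,0,0],0.7],[[1,3,-88],[0,0,0],0.7]]' 40
python3 -m jog '[[[0,0,0],[0,0,0],0.7],[[0,0,0],[0,0,0],0.7],[[0,0,0],[0,0,0],0.7],[[0,0,15],[0,0,0],0.7],[[0,0,30],[0,0,0],0.7],[[0,0,50],[0,0,0],0.7],[[0,0,70],[0,0,0],0.7],[[0,0,88],[0,0,0],0.7]]'
```

```text
time_s: 3.35
eef_pos: [583.6, -89.5, 137.7]
ee_rot: [0.0, 0.987, 0.161, 0.001]
force: [-0.5, 0.1, 0.4]
grip_width: 0.452
time_s: 4.02
eef_pos: [583.4, -88.7, 225.5]
ee_rot: [-0.0, 0.987, 0.161, 0.0]
force: [0.6, -0.2, -1.7]
grip_width: 0.452
```

```bash
python3 -m jog '[[[-13,-36,0],[0,0,-2],0.7],[[-26,-72,0],[0,0,-4],0.7],[[-39,-108,0],[0,0,-6],0.7],[[-52,-144,0],[0,0,-8],0.7],[[-65,-180,0],[0,0,-10],0.7],[[-78,-216,0],[0,0,-12],0.7],[[-91,-252,0],[0,0,-13],0.7],[[-103,-288,0],[0,0,-13],0.7]]'
python3 -m jog '[[[0,0,-30],[0,0,0],0.7],[[0,0,-60],[0,0,0],0.7],[[0,0,-90],[0,0,0],0.7],[[0,0,-120],[0,0,0],0.7],[[0,0,-145],[0,0,0],0.7],[[0,0,-165],[0,0,0],0.7],[[0,0,-180],[0,0,0],0.7],[[0,0,-189],[0,0,0],0.7]]'
python3 -m jog '[[[0,0,-2],[0,0,0],0.7],[[0,0,-2],[0,0,0],0.3],[[0,0,-2],[0,0,0],0.3],[[0,0,-2],[0,0,0],0.3],[[0,0,-2],[0,0,0],0.3],[[0,0,30],[0,0,0],0.3],[[0,0,70],[0,0,0],0.3],[[0,0,110],[0,0,0],0.3]]'
python3 - <<'E'
from h import *
p=capture("scene"); X,ok=cloud(p); Z=X[...,2]; cv2.imwrite("pics/s2.png",p["color"])
m=(ok&(Z>40)&(Z<52)&(abs(X[...,0]-480)<110)&(abs(X[...,1]+377)<60)); print(m.sum(),cv2.minAreaRect(X[m][:,:2].astype(np.float32)), np.median(Z[m]))
print(proj(p,sensors.sense()["eef_pos"]))
E
```

```text
time_s: 4.68
eef_pos: [479.4, -378.4, 224.3]
ee_rot: [-0.0, 0.999, 0.048, 0.0]
force: [0.9, -0.0, -2.8]
grip_width: 0.45
time_s: 5.35
eef_pos: [479.8, -376.1, 33.2]
ee_rot: [-0.001, 0.999, 0.049, -0.001]
force: [-0.3, 1.2, -2.7]
grip_width: 0.452
time_s: 6.02
eef_pos: [480.1, -376.5, 146.9]
ee_rot: [-0.0, 0.999, 0.049, -0.0]
force: [0.8, -0.7, 1.3]
grip_width: 0.698
534 ((481.106201171875, -377.84521484375), (76.32286071777344, 41.553016662597656), 5.903537750244141) 45.65462165712263
[[161.3838641  305.28422195]]
```

Tin is in the tray. Now going to the presser.

```bash
python3 -m jog '[[[0,0,40],[0,0,0],0.3],[[1,4,78],[0,0,0],0.3],[[2,44,84],[0,0,1],0.3],[[3,84,84],[0,0,2],0.3],[[5,124,84],[0,0,3],0.3],[[6,164,84],[0,0,4],0.3],[[7,204,84],[0,0,5],0.3],[[8,244,84],[0,0,6],0.3]]'
python3 -m jog '[[[1,40,0],[0,0,1],0.3],[[2,80,0],[0,0,2],0.3],[[3,120,0],[0,0,3],0.3],[[4,160,0],[0,0,4],0.3],[[5,200,0],[0,0,4],0.3],[[6,240,0],[0,0,4],0.3],[[7,280,0],[0,0,4],0.3],[[8,320,0],[0,0,4],0.3]]'
python3 -m jog '[[[1,40,0],[0,0,0],0.3],[[2,80,0],[0,0,0],0.3],[[4,120,0],[0,0,0],0.3],[[6,160,0],[0,0,0],0.3],[[6,186,0],[0,0,0],0.3],[[6,186,0],[0,0,0],0.3],[[6,186,0],[0,0,0],0.3],[[6,186,0],[0,0,0],0.3]]'
python3 - <<'E'
from h import *
p=capture("wrist"); X,ok=cloud(p); Z=X[...,2]
cv2.imwrite("pics/w2.png",p["color"])
w=ok&(abs(X[...,0]-503)<50)&(abs(X[...,1]-373)<50)
for lo,hi in [(159,168),(95,102),(4,12)]:
    m=w&(Z>lo)&(Z<hi); print(lo,m.sum(),cv2.minAreaRect(X[m][:,:2].astype(np.float32)) if m.any() else 0, np.median(Z[m]))
E
```

```text
time_s: 6.73
eef_pos: [488.2, -131.0, 229.8]
ee_rot: [0.0, 0.995, 0.101, 0.001]
force: [1.3, -0.1, -0.2]
grip_width: 0.705
time_s: 7.4
eef_pos: [496.2, 189.2, 229.9]
ee_rot: [0.0, 0.991, 0.135, 0.001]
force: [0.7, -0.2, -0.3]
grip_width: 0.7
time_s: 8.07
eef_pos: [502.5, 372.7, 229.4]
ee_rot: [0.0, 0.991, 0.135, 0.0]
force: [-0.7, 0.1, -0.8]
grip_width: 0.7
159 663 ((502.48870849609375, 376.657470703125), (19.709381103515625, 19.277873992919922), 15.82017993927002) 164.3638805746939
95 1945 ((502.154541015625, 376.3204345703125), (51.663970947265625, 52.07365417480469), 15.559024810791016) 98.471162122647
4 2836 ((505.4007568359375, 375.32330322265625), (94.63063049316406, 100.6062240600586), 9.478589057922363) 8.526725616613463
```

View pics/w2.png

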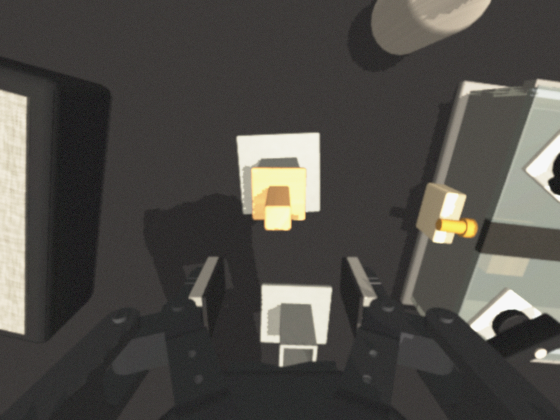

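The wrist view shows the presser, wooden handle at (278,215), in the far holder. The empty holder at (297,330) is nearer the base. So the one holding the presser is the farthest, which matches the description; it's already shown enlarged here.

```bash
python3 -m jog '[[[0,3,-25],[0,0,0],0.4],[[0,3,-50],[0,0,0],0.4],[[0,3,-75],[0,0,0],0.4],[[0,3,-95],[0,0,0],0.4],[[0,3,-108],[0,0,0],0.4],[[0,3,-108],[0,0,0],0.4],[[0,3,-108],[0,0,0],0.9],[[0,3,-108],[0,0,0],0.9]]' 80
python3 -m jog '[[[0,0,0],[0,0,0],0.9],[[0,0,0],[0,0,0],0.9],[[0,0,0],[0,0,0],0.9],[[0,0,0],[0,0,0],0.9],[[0,0,0],[0,0,0],0.9],[[0,0,0],[0,0,0],0.9],[[0,0,0],[0,0,0],0.9],[[0,0,0],[0,0,0],0.9]]'
```

```text
time_s: 8.78
eef_pos: [503.2, 375.9, 122.9]
ee_rot: [-0.0, 0.991, 0.135, 0.001]
force: [1.1, 0.1, 0.9]
grip_width: 0.327
time_s: 9.45
eef_pos: [503.1, 376.3, 123.0]
ee_rot: [-0.0, 0.991, 0.135, 0.001]
force: [-1.5, -0.9, 7.6]
grip_width: 0.222
```

```bash
python3 -m jog '[[[0,0,5],[0,0,0],0.9],[[0,0,15],[0,0,0],0.9],[[0,0,35],[0,0,0],0.9],[[0,0,60],[0,0,0],0.9],[[0,0,90],[0,0,0],0.9],[[0,0,120],[0,0,0],0.9],[[0,0,150],[0,0,0],0.9],[[0,0,170],[0,0,0],0.9]]'
python3 -m jog '[[[0,-10,0],[0,0,0],0.9],[[1,-30,0],[0,0,0],0.9],[[3,-60,0],[0,0,0],0.9],[[6,-90,0],[0,0,0],0.9],[[10,-120,0],[0,0,0],0.9],[[14,-150,0],[0,0,0],0.9],[[18,-180,0],[0,0,0],0.9],[[22,-210,0],[0,0,0],0.9]]'
python3 -m jog '[[[3,-30,0],[0,0,0],0.9],[[6,-55,0],[0,0,0],0.9],[[8,-75,0],[0,0,0],0.9],[[9,-86,0],[0,0,0],0.9],[[9,-90,0],[0,0,0],0.9],[[9,-90,0],[0,0,0],0.9],[[9,-90,0],[0,0,0],0.9],[[9,-90,0],[0,0,0],0.9]]'
python3 - <<'E'
from h import *
for n in ("scene","top","wrist"):
    p=capture(n); cv2.imwrite(f"pics/{n}3.png",p["color"]); X,ok=cloud(p); Z=X[...,2]; im=p["color"].astype(int)
    for q in ("seam_start","seam_end","shoe_tip"):
        for r in place_of(p,q)[:2]:
            c=r["centre"]; print(n,q,round(r["p"],2),np.round(c),onz(p,[c[1],c[0]],110).round(1),"raw",pts(p,[c[1],c[0]])[0].round())
    w=ok&(abs(Z-111)<6)&(im.min(2)>190)&(abs(X[...,0]-550)<50)&(abs(X[...,1])<140)
    k,l,st,c=cv2.connectedComponentsWithStats(w.astype(np.uint8))
    for i in range(1,k):
        if st[i,4]>8: print("tick",st[i],cv2.minAreaRect(X[l==i][:,:2].astype(np.float32)))
    s=sensors.sense()["eef_pos"]
    m=ok&(Z>s[2]-140)&(Z<s[2]-40)&(np.hypot(X[...,0]-s[0],X[...,1]-s[1])<45)
    if m.sum()>20: print("presser",m.sum(),X[m].min(0),X[m].max(0))
    m=ok&(Z>s[2]-108)&(Z<s[2]-60)&(np.hypot(X[...,0]-s[0],X[...,1]-s[1])<45)
    if m.sum()>5: print("stem",m.sum(),X[m].mean(0))
E
```

```text
time_s: 10.12
eef_pos: [502.4, 376.3, 295.3]
ee_rot: [-0.001, 0.991, 0.135, 0.002]
force: [-0.3, 0.1, -1.8]
grip_width: 0.225
time_s: 10.78
eef_pos: [523.7, 164.3, 290.5]
ee_rot: [-0.0, 0.991, 0.135, -0.001]
force: [0.5, 0.6, -2.0]
grip_width: 0.22
time_s: 11.45
eef_pos: [533.2, 77.2, 291.2]
ee_rot: [-0.0, 0.991, 0.136, -0.0]
force: [0.4, -0.3, -1.7]
grip_width: 0.221
scene seam_start 0.85 [190. 288.] [[537.1  80.9 110. ]] raw [[534.  81. 111.]]
scene seam_start 0.49 [129. 322.] [[509.4 353.6 110. ]] raw [[491. 393.  75.]]
scene seam_end 0.55 [245. 260.] [[ 564.1 -115.3  110. ]] raw [[ 561. -113.  106.]]
scene shoe_tip 0.4 [169. 285.] [[493.2 146.8 110. ]] raw [[535.  70. 195.]]
scene shoe_tip 0.24 [152. 325.] [[558.8 265.2 110. ]] raw [[515. 363.  18.]]
tick [309 184   7   5  10] ((588.6135864257812, 118.27018737792969), (6.690168380737305, 18.715782165527344), 88.20527648925781)
tick [253 243  13   5  18] ((562.6201782226562, -115.28076934814453), (32.869544982910156, 5.267444610595703), 0.9986936450004578)
presser 133 [524.27644505  65.14200585 176.46279337] [543.34233372  84.3591
[... 499 characters left out ...]
, (2.533473014831543, 13.456635475158691), 87.71363067626953)
wrist seam_start 0.63 [184. 276.] [[529.8  82.2 110. ]] raw [[530.  83. 112.]]
wrist seam_end 0.58 [201. 450.] [[ 564.5 -115.2  110. ]] raw [[ 565. -115.  111.]]
wrist shoe_tip 0.55 [201. 278.] [[511.2  74.7 110. ]] raw [[539.  82. 202.]]
tick [274 168   7  26 104] ((534.2472534179688, 83.15689086914062), (29.22494125366211, 4.58772087097168), 9.168474197387695)
tick [445 188  11  29 113] ((563.2344360351562, -115.08155059814453), (34.43927001953125, 5.838111877441406), 10.096440315246582)
presser 159 [534.5556208   67.94493402 183.97475314] [542.9477927   87.03700151 204.51077006]
stem 159 [540.40252294  78.65619317 193.97879407]
```

View pics/wrist3.png

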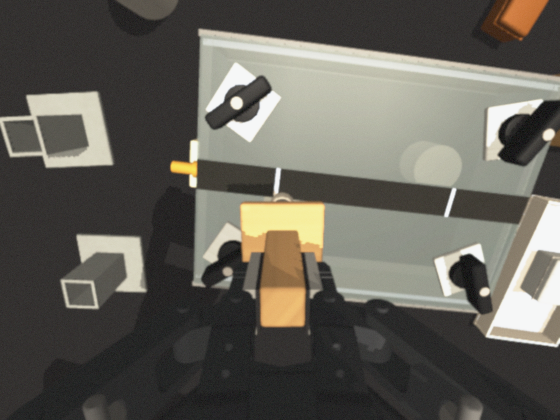

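View pics/scene3.png

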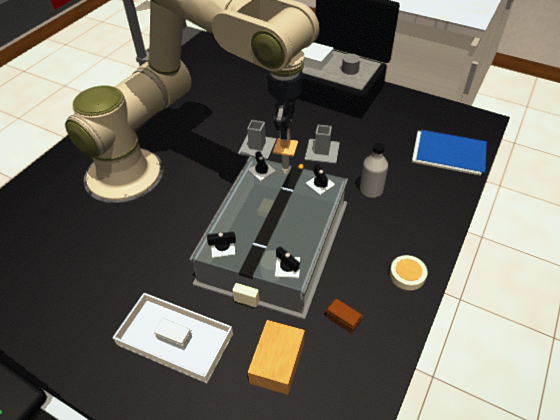

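```bash
python3 -m jog '[[[1,0,-10],[0,0,0],0.9],[[1,0,-22],[0,0,0],0.9],[[1,0,-34],[0,0,0],0.9],[[1,0,-46],[0,0,0],0.9],[[1,0,-56],[0,0,0],0.9],[[1,0,-62],[0,0,0],0.9],[[1,0,-65],[0,0,0],0.9],[[1,0,-65],[0,0,0],0.9]]' 100
python3 -m jog '[[[0,0,-1],[0,0,0],0.9],[[0,0,-2],[0,0,0],0.9],[[0,0,-3],[0,0,0],0.9],[[0,0,-4],[0,0,0],0.9],[[0,0,-5],[0,0,0],0.9],[[0,0,-6],[0,0,0],0.9],[[0,0,-7],[0,0,0],0.9],[[0,0,-7],[0,0,0],0.9]]'
```

```text
time_s: 12.72
eef_pos: [534.3, 76.2, 225.8]
ee_rot: [-0.0, 0.991, 0.135, -0.0]
force: [0.8, 0.3, -2.0]
grip_width: 0.223
time_s: 13.38
eef_pos: [534.5, 76.2, 219.5]
ee_rot: [0.0, 0.991, 0.135, 0.0]
force: [-0.1, -0.1, 2.2]
grip_width: 0.22
```

```bash
python3 -m jog '[[[0,0,-1],[0,0,0],0.9],[[0,0,-2],[0,0,0],0.9],[[0,0,-3],[0,0,0],0.9],[[0,0,-3],[0,0,0],0.9],[[0,-1,-3],[0,0,0],0.9],[[0,-2,-3],[0,0,0],0.9],[[0,-3,-3],[0,0,0],0.9],[[0.5,-4,-3],[0,0,0],0.9]]'
python3 -m jog '[[[0.6,-4,0],[0,0,0],0.9],[[1.2,-8,0],[0,0,0],0.9],[[1.8,-12,0],[0,0,0],0.9],[[2.4,-16,0],[0,0,0],0.9],[[3,-20,0],[0,0,0],0.9],[[3.6,-24,0],[0,0,0],0.9],[[4.1,-28,0],[0,0,0],0.9],[[4.7,-32,0],[0,0,0],0.9]]'
```

```text
time_s: 14.05
eef_pos: [534.9, 72.4, 216.4]
ee_rot: [-0.0, 0.991, 0.135, 0.0]
force: [-0.6, 3.9, 4.2]
grip_width: 0.217
time_s: 14.72
eef_pos: [539.6, 39.7, 216.3]
ee_rot: [-0.0, 0.991, 0.135, -0.0]
force: [-1.5, 4.9, 3.4]
grip_width: 0.219
```

```bash
python3 -m jog '[[[0.6,-4,0],[0,0,0],0.9],[[1.2,-8,0],[0,0,0],0.9],[[1.8,-12,0],[0,0,0],0.9],[[2.4,-16,0],[0,0,0],0.9],[[3,-20,0],[0,0,0],0.9],[[3.6,-24,0],[0,0,0],0.9],[[4.1,-28,0],[0,0,0],0.9],[[4.7,-32,0],[0,0,0],0.9]]'
python3 -m jog '[[[0.6,-4,0],[0,0,0],0.9],[[1.2,-8,0],[0,0,0],0.9],[[1.8,-12,0],[0,0,0],0.9],[[2.4,-16,0],[0,0,0],0.9],[[3,-20,0],[0,0,0],0.9],[[3.6,-24,0],[0,0,0],0.9],[[4.1,-28,0],[0,0,0],0.9],[[4.7,-32,0],[0,0,0],0.9]]'
python3 - <<'E'
from h import *
p=capture("scene"); im=p["color"]; cv2.imwrite("pics/s4.png",cv2.resize(im[130:330,170:390],None,fx=3,fy=3))
X,ok=cloud(p);Z=X[...,2]; s=sensors.sense()["eef_pos"]
for lo,hi in ((115,128),(135,160)):
    m=ok&(Z>lo)&(Z<hi)&(np.hypot(X[...,0]-s[0],X[...,1]-s[1])<30)
    print(s,m.sum(),X[m].mean(0))
E
```

```text
time_s: 15.38
eef_pos: [544.4, 7.8, 216.3]
ee_rot: [-0.0, 0.991, 0.135, -0.0]
force: [-1.0, 3.5, 4.0]
grip_width: 0.221
time_s: 16.05
eef_pos: [549.1, -24.2, 216.3]
ee_rot: [-0.0, 0.991, 0.135, -0.0]
force: [0.4, 4.6, 3.9]
grip_width: 0.221
[549.15490248 -24.85972587 216.24314775] 38 [552.12677576 -29.49239487 121.93435004]
[549.15490248 -24.85972587 216.24314775] 47 [552.41879474 -30.50538168 148.00330892]
```

View pics/s4.png

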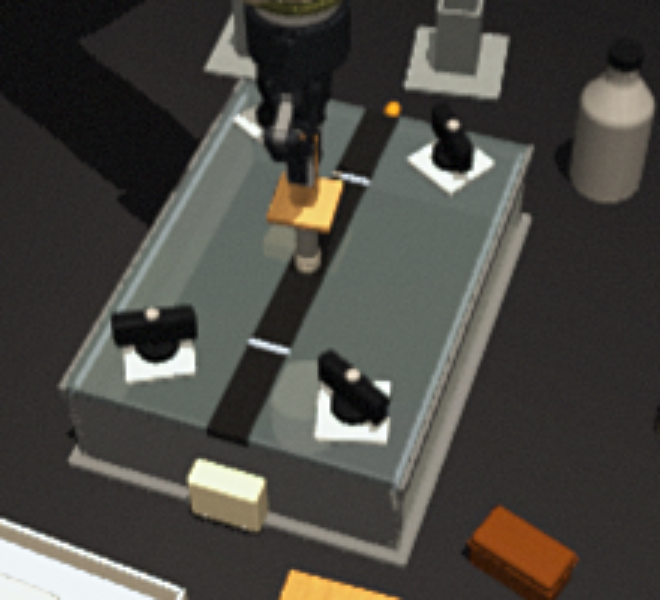

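The presser stays upright, with the shoe on the strip midway (308,262) heading for the end tick (270,347). Continuing, then lifting.

```bash
python3 -m jog '[[[0.6,-4,0],[0,0,0],0.9],[[1.2,-8,0],[0,0,0],0.9],[[1.8,-12,0],[0,0,0],0.9],[[2.4,-16,0],[0,0,0],0.9],[[3,-20,0],[0,0,0],0.9],[[3.6,-24,0],[0,0,0],0.9],[[4.1,-28,0],[0,0,0],0.9],[[4.7,-32,0],[0,0,0],0.9]]'
python3 -m jog '[[[0.6,-4,0],[0,0,0],0.9],[[1.2,-8,0],[0,0,0],0.9],[[1.8,-12,0],[0,0,0],0.9],[[2.4,-16,0],[0,0,0],0.9],[[3,-20,0],[0,0,0],0.9],[[3.6,-24,0],[0,0,0],0.9],[[4.1,-28,0],[0,0,0],0.9],[[4.7,-32,0],[0,0,0],0.9]]'
python3 -m jog '[[[0.6,-4,0],[0,0,0],0.9],[[1.2,-8,0],[0,0,0],0.9],[[1.8,-12,0],[0,0,0],0.9],[[2.4,-16,0],[0,0,0],0.9],[[3,-20,0],[0,0,0],0.9],[[3.3,-22,0],[0,0,0],0.9],[[3.3,-22,0],[0,0,0],0.9],[[3.3,-22,0],[0,0,0],0.9]]'
```

```text
time_s: 16.77
eef_pos: [553.8, -56.2, 216.3]
ee_rot: [-0.0, 0.991, 0.135, -0.0]
force: [-0.9, 4.0, 4.3]
grip_width: 0.219
time_s: 17.43
eef_pos: [558.5, -88.2, 216.3]
ee_rot: [-0.0, 0.991, 0.135, -0.0]
force: [0.2, 4.2, 4.7]
grip_width: 0.219
time_s: 18.1
eef_pos: [561.8, -110.3, 216.4]
ee_rot: [0.001, 0.991, 0.135, 0.0]
force: [-1.2, 2.1, 3.8]
grip_width: 0.221
```

```bash
python3 -m jog '[[[0,0,4],[0,0,0],0.9],[[0,0,14],[0,0,0],0.9],[[0,0,28],[0,0,0],0.9],[[0,0,44],[0,0,0],0.9],[[0,0,58],[0,0,0],0.9],[[0,0,70],[0,0,0],0.9],[[0,0,77],[0,0,0],0.9],[[0,0,77],[0,0,0],0.9]]'
python3 -m jog '[[[-2,15,0],[0,0,0],0.9],[[-6,45,0],[0,0,0],0.9],[[-10,80,0],[0,0,0],0.9],[[-14,115,0],[0,0,0],0.9],[[-18,150,0],[0,0,0],0.9],[[-22,185,0],[0,0,0],0.9],[[-26,220,0],[0,0,0],0.9],[[-30,255,0],[0,0,0],0.9]]'
python3 -m jog '[[[-4,35,0],[0,0,0],0.9],[[-8,70,0],[0,0,0],0.9],[[-12,105,0],[0,0,0],0.9],[[-16,140,0],[0,0,0],0.9],[[-20,175,0],[0,0,0],0.9],[[-24,205,0],[0,0,0],0.9],[[-28,225,0],[0,0,0],0.9],[[-29,231,0],[0,0,0],0.9]]'
python3 -m jog '[[[0,0,0],[0,0,0],0.9],[[0,0,0],[0,0,0],0.9],[[0,0,0],[0,0,0],0.9],[[0,0,0],[0,0,0],0.9],[[0,0,0],[0,0,0],0.9],[[0,0,0],[0,0,0],0.9],[[0,0,0],[0,0,0],0.9],[[0,0,0],[0,0,0],0.9]]'
python3 - <<'E'
from h import *
s=sensors.sense(); e=s["eef_pos"]; print(e,s["grip_width"])
for n in ("scene","top"):
    p=capture(n); im=p["color"]; cv2.imwrite(f"pics/{n}5.png",cv2.resize(im[60:210,250:400] if n=="scene" else im[150:300,50:200],None,fx=4,fy=4))
    X,ok=cloud(p);Z=X[...,2]; w=ok&(np.hypot(X[...,0]-e[0],X[...,1]-e[1])<45)
    for lo,hi in ((175,200),(205,245),(262,272),(84,93)):
        m=w&(Z>lo)&(Z<hi)
        if m.sum()>5: print(n,lo,m.sum(),X[m].mean(0).round(1),X[m].min(0).round(),X[m].max(0).round(),cv2.minAreaRect(X[m][:,:2].astype(np.float32)))
E
```

```text
time_s: 18.77
eef_pos: [562.0, -110.1, 294.8]
ee_rot: [0.001, 0.991, 0.135, 0.001]
force: [0.1, 0.1, -2.0]
grip_width: 0.216
time_s: 19.43
eef_pos: [530.6, 147.3, 292.4]
ee_rot: [0.0, 0.991, 0.136, -0.001]
force: [0.4, 0.4, -1.9]
grip_width: 0.222
time_s: 20.1
eef_pos: [500.8, 379.4, 291.8]
ee_rot: [0.0, 0.991, 0.137, -0.001]
force: [0.2, -1.0, -1.3]
grip_width: 0.219
time_s: 20.77
eef_pos: [502.8, 376.0, 293.3]
ee_rot: [-0.0, 0.991, 0.135, 0.0]
force: [-0.7, 0.6, -2.4]
grip_width: 0.223
[502.81141892 375.95788753 293.34192716] 0.22252464844778366
scene 175 39 [506.  367.6 191.9] [495. 360. 182.] [513. 378. 200.] ((505.96270751953125, 367.47576904296875), (18.215700149536133, 15.851665496826172), 20.703044891357422)
scene 205 69 [505.6 368.3 225.1] [497. 363. 206.] [514. 377. 244.] ((505.10064697265625, 369.34869384765625), (16.576766967773438, 12.12390422821045), 15.097760200500488)
scene 262 180 [506.3 367.2 267.4] [471. 340. 262.] [535. 408. 272.] ((503.3420104980469, 374.5623779296875), (51.589107513427734, 58.92265701293945), 16.06841468811035)
scene 84 82 [502.1 375.6  89. ] [475. 346.  84.] [528. 405.  93.] ((503.0523986816406, 375.94696044921875), (43.669795989990234, 53.12900924682617), 16.980064392089844)
top 175 34 [501.7 366.6 192.7] [492. 363. 182.] [512. 371. 199.] ((502.3299865722656, 366.73748779296875), (19.380483627319336, 7.918747901916504), 4.1814398765563965)
top 205 11 [502.9 366.3 208.3] [498. 365. 206.] [508. 368. 212.] ((503.0251159667969, 366.19696044921875), (10.270468711853027, 2.584514617919922), 5.6646013259887695)
top 262 405 [495.4 365.2 268. ] [472. 342. 262.] [533. 397. 272.] ((502.1988525390625, 373.5218811035156), (51.36857223510742, 52.86526107788086), 15.81940746307373)
top 84 152 [502.7 373.4  89.2] [477. 348.  84.] [530. 402.  93.] ((502.9476013183594, 374.2506103515625), (44.40876388549805, 46.877506256103516), 17.161373138427734)
```

View pics/scene5.png

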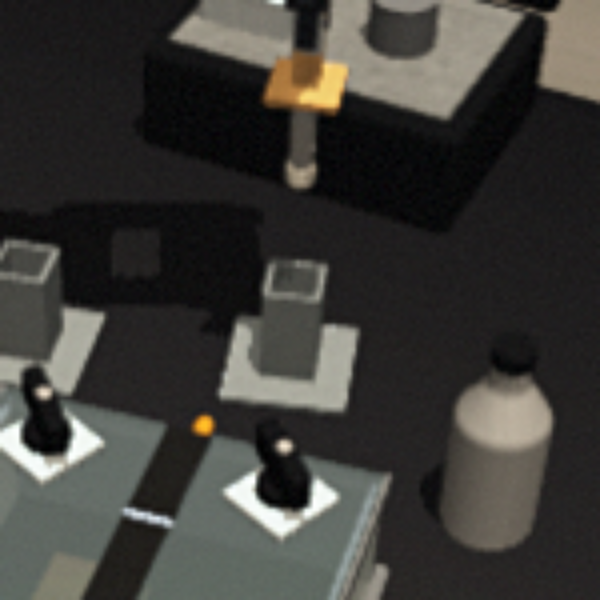

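Presser is upright and centred over the holder mouth to within about 1 mm. Lowering.

```bash
python3 -m jog '[[[0.5,1,-15],[0,0,0],0.9],[[0.5,1,-40],[0,0,0],0.9],[[0.5,1,-65],[0,0,0],0.9],[[0.5,1,-90],[0,0,0],0.9],[[0.5,1,-115],[0,0,0],0.9],[[0.5,1,-135],[0,0,0],0.9],[[0.5,1,-150],[0,0,0],0.9],[[0.5,1,-158],[0,0,0],0.9]]'
python3 -m jog '[[[0,0,-3],[0,0,0],0.9],[[0,0,-6],[0,0,0],0.9],[[0,0,-8],[0,0,0],0.9],[[0,0,-10],[0,0,0],0.9],[[0,0,-11],[0,0,0],0.9],[[0,0,-11],[0,0,0],0.9],[[0,0,-11],[0,0,0],0.9],[[0,0,-11],[0,0,0],0.9]]'
```

```text
time_s: 21.53
eef_pos: [502.5, 376.8, 133.1]
ee_rot: [0.0, 0.991, 0.135, -0.001]
force: [-0.2, 0.9, -2.3]
grip_width: 0.217
time_s: 22.2
eef_pos: [503.3, 377.2, 124.6]
ee_rot: [-0.0, 0.991, 0.135, 0.0]
force: [-1.4, 0.6, -2.0]
grip_width: 0.217
```

```bash
python3 -m jog '[[[0,0,0],[0,0,0],0.4],[[0,0,0],[0,0,0],0.4],[[0,0,0],[0,0,0],0.4],[[0,0,0],[0,0,0],0.4],[[0,0,20],[0,0,0],0.4],[[0,0,50],[0,0,0],0.4],[[0,0,80],[0,0,0],0.4],[[0,0,105],[0,0,0],0.4]]'
python3 -m jog '[[[-3,-15,0],[0,0,7],0.4],[[-6,-30,0],[0,0,14],0.4],[[-9,-45,0],[0,0,21],0.4],[[-12,-60,0],[0,0,28],0.4],[[-15,-75,0],[0,0,35],0.4],[[-20,-90,0],[0,0,42],0.4],[[-25,-105,0],[0,0,49],0.4],[[-30,-120,0],[0,0,56],0.4]]'
python3 -m jog '[[[-3,-20,0],[0,0,7],0.4],[[-7,-40,0],[0,0,14],0.4],[[-11,-60,0],[0,0,21],0.4],[[-15,-80,0],[0,0,28],0.4],[[-20,-100,0],[0,0,35],0.4],[[-25,-120,0],[0,0,42],0.4],[[-30,-140,0],[0,0,49],0.4],[[-34,-149,0],[0,0,56],0.4]]'
python3 -m jog '[[[0,0,0],[0,0,5],0.4],[[0,0,0],[0,0,9.5],0.4],[[0,0,0],[0,0,9.5],0.4],[[0,0,0],[0,0,9.5],0.4],[[0,0,0],[0,0,9.5],0.4],[[0,0,0],[0,0,9.5],0.4],[[0,0,0],[0,0,9.5],0.4],[[0,0,0],[0,0,9.5],0.4]]'
cat >> h.py <<'E'
def rect(q):
    (c,s,a)=cv2.minAreaRect(q.astype(np.float32))
    if s[0]<s[1]: a-=90; s=s[::-1]
    return np.round(c,1),np.round(s,1),round(a,1)
def knobs(p):
    X,ok=cloud(p);Z=X[...,2]
    for i,c in enumerate([(489,-164),(440,108),(655,-142),(604.5,136)],1):
        m=ok&(Z>156)&(Z<166)&(np.hypot(X[...,0]-c[0],X[...,1]-c[1])<36)
        if m.sum()>30: print("knob",i,m.sum(),rect(X[m][:,:2]))
def pcheck(p):
    X,ok=cloud(p);Z=X[...,2]; w=ok&(np.hypot(X[...,0]-503,X[...,1]-375.5)<45)
    for lo,hi in ((94,103),(155,170)):
        m=w&(Z>lo)&(Z<hi)
        if m.sum()>10: print("presser",lo,rect(X[m][:,:2]),np.median(Z[m]))
E
python3 - <<'E'
from h import *
s=sensors.sense(); print(s["eef_pos"],s["joints"])
for n in ("top","scene","wrist"):
    p=capture(n); print(n); knobs(p); pcheck(p)
cv2.imwrite("pics/w6.png",p["color"])
E
```

```text
time_s: 22.87
eef_pos: [503.3, 377.3, 231.7]
ee_rot: [-0.0, 0.991, 0.135, 0.001]
force: [0.5, 0.9, 0.3]
grip_width: 0.602
time_s: 23.53
eef_pos: [472.9, 256.5, 229.4]
ee_rot: [0.0, 0.809, 0.587, 0.0]
force: [0.3, 0.2, -0.5]
grip_width: 0.599
time_s: 24.2
eef_pos: [438.9, 106.5, 229.6]
ee_rot: [0.0, 0.44, 0.898, -0.0]
force: [0.2, 0.0, 0.4]
grip_width: 0.602
time_s: 24.87
eef_pos: [439.2, 108.2, 229.3]
ee_rot: [-0.0, 0.366, 0.931, -0.0]
force: [-0.8, -0.0, -0.8]
grip_width: 0.597
[439.23453904 108.24483018 229.27677627] [-1.83704437e-02  1.47678665e-01  1.69374324e+00 -1.96023687e-05
  1.30022902e+00 -8.39289857e-01]
top
knob 1 217 (array([ 488.3, -163.8]), array([65. , 15.9]), 36.0)
knob 3 210 (array([ 654. , -142.4]), array([65.6, 16. ]), -17.1)
knob 4 202 (array([604.3, 136.3]), array([64.4, 16.3]), -40.8)
presser 94 (array([502.7, 375. ]), array([52.9, 52.5]), -73.8) 97.92857820306288
presser 155 (array([502.8, 374.9]), array([20.2, 20.1]), -72.3) 163.34516274148672
scene
knob 1 162 (array([ 489.7, -164.1]), array([63.4, 19.2]), 33.4)
knob 2 102 (array([441. , 107.3]), array([64.7, 16.6]), -43.6)
knob 3 169 (array([ 655.4, -142.8]), array([65. , 16.1]), -18.3)
knob 4 107 (array([604.3, 136.2]), array([66.4, 17. ]), -43.3)
presser 94 (array([503.2, 375.6]), array([59.2, 52. ]), -75.1) 98.87101520356006
presser 155 (array([504.7, 372.3]), array([23.9, 19.7]), -75.0) 162.20988790467334
wrist
knob 1 105 (array([ 498.5, -145.8]), array([28.1,  5.3]), 39.3)
knob 2 1591 (array([438.1, 110.2]), array([64.7, 15.4]), -42.3)
knob 4 316 (array([585.8, 153.4]), array([20.9, 15.6]), -38.8)
presser 94 (array([493.4, 358.1]), array([64. , 30.9]), -27.0) 97.96534461691763
```

Presser sits home in the holder. Now knob 2: descend and grip.

```bash
python3 -m jog '[[[0.5,0,-20],[0,0,0],0.4],[[0.5,0,-40],[0,0,0],0.4],[[0.5,0,-60],[0,0,0],0.4],[[0.5,0,-72],[0,0,0],0.4],[[0.5,0,-79],[0,0,0],0.4],[[0.5,0,-79],[0,0,0],0.9],[[0.5,0,-79],[0,0,0],0.9],[[0.5,0,-79],[0,0,0],0.9]]' 60
python3 -m jog '[[[0,0,0],[0,0,0],0.9],[[0,0,0],[0,0,0],0.9],[[0,0,0],[0,0,0],0.9],[[0,0,0],[0,0,0],0.9],[[0,0,0],[0,0,0],0.9],[[0,0,0],[0,0,-4],0.9],[[0,0,0],[0,0,-8],0.9],[[0,0,0],[0,0,-12],0.9]]'
python3 -c "
from h import *
s=sensors.sense();print(s['wrist_torque'],s['joints'][5])"
python3 -m jog '[[[0,0,0],[0,0,-6],0.9],[[0,0,0],[0,0,-12],0.9],[[0,0,0],[0,0,-18],0.9],[[0,0,0],[0,0,-24],0.9],[[0,0,0],[0,0,-30],0.9],[[0,0,0],[0,0,-36],0.9],[[0,0,0],[0,0,-42],0.9],[[0,0,0],[0,0,-48],0.9]]'
python3 -c "
from h import *
s=sensors.sense();print(s['wrist_torque'],s['joints'][5])"
```

```text
time_s: 25.68
eef_pos: [440.3, 108.2, 151.2]
ee_rot: [0.001, 0.366, 0.931, 0.0]
force: [1.1, 2.2, 1.6]
grip_width: 0.181
time_s: 26.35
eef_pos: [440.1, 108.0, 151.3]
ee_rot: [0.001, 0.463, 0.887, 0.0]
force: [-2.5, -1.3, 7.1]
grip_width: 0.143
[-0.22878188  0.48941973  0.15521489] -0.6272326983676559
time_s: 27.02
eef_pos: [438.7, 107.7, 151.2]
ee_rot: [-0.0, 0.784, 0.621, -0.001]
force: [-11.2, -2.8, 14.1]
grip_width: 0.141
[-0.62754281  1.95839443  0.15829682] 0.2122679104316118
```

```bash
python3 -m jog '[[[0,0,0],[0,0,-3],0.9],[[0,0,0],[0,0,-6],0.9],[[0,0,0],[0,0,-9],0.9],[[0,0,0],[0,0,-12],0.9],[[0,0,0],[0,0,-15],0.9],[[0,0,0],[0,0,-18],0.9],[[0,0,0],[0,0,-21],0.9],[[0,0,0],[0,0,-24],0.9]]'
python3 -c "
from h import *
s=sensors.sense();print(s['wrist_torque'],s['joints'][5])"
python3 -m jog '[[[0,0,0],[0,0,-2],0.9],[[0,0,0],[0,0,-4],0.9],[[0,0,0],[0,0,-6],0.9],[[0,0,0],[0,0,-8],0.9],[[0,0,0],[0,0,-10],0.9],[[0,0,0],[0,0,-12],0.9],[[0,0,0],[0,0,-14],0.9],[[0,0,0],[0,0,-16],0.9]]'
python3 -c "
from h import *
s=sensors.sense();print(s['wrist_torque'],s['joints'][5])"
```

```text
time_s: 27.68
eef_pos: [438.0, 108.0, 151.2]
ee_rot: [-0.001, 0.895, 0.446, -0.002]
force: [-14.5, -2.1, 16.0]
grip_width: 0.142
[-0.31220354  2.52206736  0.09217072] 0.6285229753299106
time_s: 28.35
eef_pos: [437.6, 108.4, 151.2]
ee_rot: [-0.001, 0.948, 0.317, -0.002]
force: [-16.6, 0.8, 17.1]
grip_width: 0.145
[-0.06007797  2.80104902  0.09750629] 0.9069219658102174
```

```bash
python3 -m jog '[[[-1,0.5,-1],[0,0,-2],0.9],[[-2,1,-2],[0,0,-4],0.9],[[-3,1,-2],[0,0,-6],0.9],[[-3,1,-2],[0,0,-8],0.9],[[-3,1,-2],[0,0,-10],0.9],[[-3,1,-2],[0,0,-12],0.9],[[-3,1,-2],[0,0,-14],0.9],[[-3,1,-2],[0,0,-16],0.9]]'
python3 -c "
from h import *
s=sensors.sense();print(s['wrist_torque'],s['joints'][5])"
python3 -m jog '[[[0,0,0],[0,0,-1],0.9],[[0,0,0],[0,0,-2],0.9],[[0,0,0],[0,0,-3],0.9],[[0,0,0],[0,0,-4],0.9],[[0,0,0],[0,0,-5],0.9],[[0,0,0],[0,0,-6],0.9],[[0,0,0],[0,0,-7],0.9],[[0,0,0],[0,0,-8],0.9]]'
python3 - <<'E'
from h import *
s=sensors.sense();print(s['wrist_torque'],s['joints'][5])
knobs(capture("scene"))
E
```

```text
time_s: 29.02
eef_pos: [437.1, 109.0, 151.0]
ee_rot: [0.001, 0.983, 0.182, 0.001]
force: [-10.8, -2.5, 26.6]
grip_width: 0.143
[-0.38053935  1.78858341  0.22438204] 1.1883547958475442
time_s: 29.68
eef_pos: [437.1, 109.0, 151.0]
ee_rot: [0.001, 0.993, 0.115, 0.001]
force: [-9.5, -2.3, 26.1]
grip_width: 0.144
[-0.32030246  1.81629095  1.33798899] 1.3253568049078737
knob 1 159 (array([ 489.3, -163.6]), array([63.6, 18.5]), 34.8)
knob 2 83 (array([440.1, 108.5]), array([64.7, 25.7]), 23.8)
knob 3 166 (array([ 655.8, -142.5]), array([63.7, 16.3]), -18.6)
knob 4 106 (array([606.3, 135.8]), array([67.7, 16.3]), -38.5)
```

Torque jumped from 0.1 to 1.3 N m, so knob 2 is at its stop. Release and go to knob 4.

```bash
python3 -m jog '[[[1,0,2],[0,0,0],0.4],[[1,0,2],[0,0,0],0.4],[[1,0,2],[0,0,0],0.4],[[1,0,2],[0,0,0],0.4],[[1,0,20],[0,0,0],0.4],[[1,0,45],[0,0,0],0.4],[[1,0,65],[0,0,0],0.4],[[1,0,80],[0,0,0],0.4]]'
python3 -m jog '[[[20,4,0],[0,0,7],0.4],[[40,8,0],[0,0,14],0.4],[[60,12,0],[0,0,21],0.4],[[80,16,0],[0,0,28],0.4],[[100,20,0],[0,0,35],0.4],[[120,24,0],[0,0,42],0.4],[[140,27,0],[0,0,49],0.4],[[155,27,0],[0,0,56],0.4]]'
python3 -m jog '[[[10,0,0],[0,0,7],0.4],[[11,0,0],[0,0,14],0.4],[[11,0,0],[0,0,21],0.4],[[11,0,0],[0,0,28],0.4],[[11,0,0],[0,0,35],0.4],[[11,0,0],[0,0,42],0.4],[[11,0,0],[0,0,49],0.4],[[11,0,0],[0,0,56],0.4]]'
python3 -m jog '[[[0,0,0],[0,0,6],0.4],[[0,0,0],[0,0,12],0.4],[[0,0,0],[0,0,12],0.4],[[0,0,0],[0,0,12],0.4],[[0,0,0],[0,0,12],0.4],[[0,0,0],[0,0,12],0.4],[[0,0,0],[0,0,12],0.4],[[0,0,0],[0,0,12],0.4]]'
python3 - <<'E'
from h import *
s=sensors.sense(); print(s["eef_pos"],s["joints"][5])
for n in ("wrist","top","scene"): print(n); knobs(capture(n))
E
```

```text
time_s: 30.4
eef_pos: [438.0, 109.1, 229.8]
ee_rot: [0.0, 0.994, 0.114, 0.001]
force: [-0.3, 0.5, 0.7]
grip_width: 0.601
time_s: 31.07
eef_pos: [593.8, 136.6, 227.5]
ee_rot: [-0.0, 0.822, 0.569, -0.0]
force: [0.1, 0.4, 0.2]
grip_width: 0.602
time_s: 31.73
eef_pos: [603.6, 136.1, 227.7]
ee_rot: [-0.0, 0.459, 0.889, -0.0]
force: [-0.4, 0.5, 0.0]
grip_width: 0.601
time_s: 32.4
eef_pos: [603.7, 136.2, 228.3]
ee_rot: [-0.0, 0.366, 0.93, -0.0]
force: [0.5, -0.3, 0.7]
grip_width: 0.596
[603.72785378 136.17197589 228.27426803] -0.7876858163002185
wrist
knob 2 2435 (array([439.3, 110.2]), array([66.2, 16.5]), 21.5)
knob 4 1603 (array([603.6, 138.5]), array([64.6, 16. ]), -41.0)
top
knob 1 221 (array([ 488.2, -163.6]), array([64.1, 16.2]), 35.3)
knob 2 215 (array([438.9, 108.3]), array([64.5, 15.7]), 22.1)
knob 3 212 (array([ 654.2, -142.6]), array([66.1, 15.9]), -17.8)
scene
knob 1 158 (array([ 489.4, -163.4]), array([63.6, 18.5]), 34.5)
knob 2 113 (array([440.2, 108.1]), array([65.2, 19.9]), 23.1)
knob 3 165 (array([ 654.8, -142.7]), array([64.9, 16.8]), -16.8)
knob 4 109 (array([603.6, 136.3]), array([69.6, 18.1]), -41.2)
```

```bash
python3 -m jog '[[[0,0.8,-20],[0,0,1.7],0.4],[[0,0.8,-40],[0,0,1.7],0.4],[[0,0.8,-60],[0,0,1.7],0.4],[[0,0.8,-72],[0,0,1.7],0.4],[[0,0.8,-77],[0,0,1.7],0.4],[[0,0.8,-77],[0,0,1.7],0.9],[[0,0.8,-77],[0,0,1.7],0.9],[[0,0.8,-77],[0,0,1.7],0.9]]' 60
python3 -m jog '[[[0,0,0],[0,0,0],0.9],[[0,0,0],[0,0,0],0.9],[[0,0,0],[0,0,0],0.9],[[0,0,0],[0,0,0],0.9],[[0,0,0],[0,0,0],0.9],[[0,0,0],[0,0,-4],0.9],[[0,0,0],[0,0,-8],0.9],[[0,0,0],[0,0,-12],0.9]]'
python3 -m jog '[[[0,0,0],[0,0,-6],0.9],[[0,0,0],[0,0,-12],0.9],[[0,0,0],[0,0,-18],0.9],[[0,0,0],[0,0,-24],0.9],[[0,0,0],[0,0,-30],0.9],[[0,0,0],[0,0,-36],0.9],[[0,0,0],[0,0,-42],0.9],[[0,0,0],[0,0,-48],0.9]]'
python3 -m jog '[[[0,0,0],[0,0,-2],0.9],[[0,0,0],[0,0,-4],0.9],[[0,0,0],[0,0,-6],0.9],[[0,0,0],[0,0,-8],0.9],[[0,0,0],[0,0,-10],0.9],[[0,0,0],[0,0,-12],0.9],[[0,0,0],[0,0,-14],0.9],[[0,0,0],[0,0,-16],0.9]]'
python3 -c "
from h import *
s=sensors.sense();print(s['wrist_torque'],s['joints'][5])"
```

```text
time_s: 33.22
eef_pos: [604.3, 137.1, 152.5]
ee_rot: [0.001, 0.352, 0.936, 0.001]
force: [5.6, 6.8, 1.4]
grip_width: 0.182
time_s: 33.88
eef_pos: [604.5, 136.8, 153.3]
ee_rot: [0.002, 0.45, 0.893, 0.001]
force: [-0.9, -0.6, 5.6]
grip_width: 0.1
time_s: 34.55
eef_pos: [604.5, 136.8, 153.3]
ee_rot: [0.001, 0.775, 0.632, 0.001]
force: [0.5, -0.9, 6.0]
grip_width: 0.095
time_s: 35.22
eef_pos: [604.5, 136.8, 153.3]
ee_rot: [0.001, 0.854, 0.52, 0.001]
force: [-0.8, -0.3, 6.9]
grip_width: 0.1
[-0.10625929  0.13412147  0.0394309 ] 0.511229513862571
```

Run:
```python
from h import *
p=capture("scene"); knobs(p); im=p["color"]
a=cv2.resize(im[130:230,260:400],None,fx=4,fy=4); p=capture("wrist"); knobs(p)
b=cv2.resize(p["color"],None,fx=.75,fy=.75)
o=np.zeros((400+0,560,3),np.uint8); o[:400]=a; cv2.imwrite("pics/k4.png",np.vstack([o[:280],cv2.resize(p["color"],(410,308))[:, :410].copy() if 0 else cv2.resize(p["color"],(560,310))]))
```

```text
knob 1 155 (array([ 489.2, -163.1]), array([63.6, 19.6]), 35.9)
knob 2 109 (array([439.6, 108.4]), array([65.7, 20.1]), 23.9)
knob 3 164 (array([ 654.5, -142.7]), array([64.7, 15.9]), -17.4)
knob 4 57 (array([605. , 134.7]), array([62.7, 17.1]), -37.0)
knob 4 2170 (array([605.8, 140.1]), array([65.8, 19.9]), -40.1)
```

View pics/k4.png

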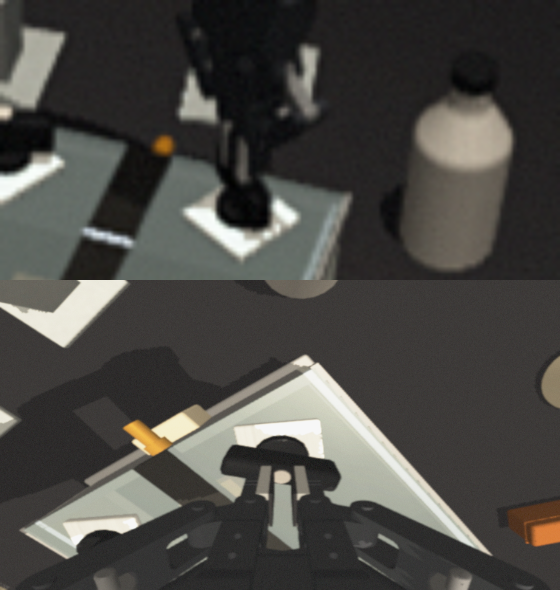

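The fingers slipped on the knob's rounded top (bar still at −40°), so I'll regrip lower.

```bash
python3 -m jog '[[[0,0,0],[0,0,0],0.4],[[0,0,0],[0,0,0],0.4],[[0,0,0],[0,0,0],0.4],[[0,0,15],[0,0,0],0.4],[[0,0,30],[0,0,0],0.4],[[0,0,30],[0,0,7],0.4],[[0,0,30],[0,0,14],0.4],[[0,0,30],[0,0,21],0.4]]'
python3 -m jog '[[[0,0,0],[0,0,7],0.4],[[0,0,0],[0,0,14],0.4],[[0,0,0],[0,0,21],0.4],[[0,0,0],[0,0,28],0.4],[[0,0,0],[0,0,35],0.4],[[0,0,0],[0,0,42],0.4],[[0,0,0],[0,0,49],0.4],[[0,0,0],[0,0,55.5],0.4]]'
python3 -m jog '[[[0,0,0],[0,0,0],0.5],[[0,0,-10],[0,0,0],0.6],[[0,0,-20],[0,0,0],0.6],[[0,0,-28],[0,0,0],0.6],[[0,0,-32],[0,0,0],0.6],[[0,0,-35],[0,0,0],0.6],[[0,0,-36],[0,0,0],0.6],[[0,0,-36],[0,0,0],0.6]]' 60
python3 -m jog '[[[0,0,0],[0,0,0],0.9],[[0,0,0],[0,0,0],0.9],[[0,0,0],[0,0,0],0.9],[[0,0,0],[0,0,0],0.9],[[0,0,0],[0,0,0],0.9],[[0,0,0],[0,0,0],0.9],[[0,0,0],[0,0,0],0.9],[[0,0,0],[0,0,0],0.9]]'
python3 -c "
from h import *
s=sensors.sense();print(s['wrist_torque'],s['joints'][5]); knobs(capture('wrist'))"
```

```text
time_s: 35.98
eef_pos: [603.5, 137.0, 181.3]
ee_rot: [-0.0, 0.742, 0.67, -0.0]
force: [-0.2, 0.5, 0.5]
grip_width: 0.6
time_s: 36.65
eef_pos: [603.5, 137.0, 181.0]
ee_rot: [-0.0, 0.345, 0.939, -0.0]
force: [0.2, 0.8, 0.2]
grip_width: 0.602
time_s: 37.32
eef_pos: [603.8, 137.0, 145.2]
ee_rot: [-0.0, 0.348, 0.937, -0.0]
force: [0.2, 0.1, -0.2]
grip_width: 0.4
time_s: 37.98
eef_pos: [604.4, 137.4, 146.0]
ee_rot: [0.001, 0.348, 0.937, 0.001]
force: [3.4, 3.9, 3.4]
grip_width: 0.159
[ 0.71101398 -0.54899766 -0.05202894] -0.8255320198301579
knob 2 2018 (array([458.5, 118.1]), array([23.8, 16.4]), 22.4)
knob 4 3659 (array([604.4, 140. ]), array([63.8, 38.4]), -20.0)
```

```bash
python3 -m jog '[[[0,0,0],[0,0,-3],0.9],[[0,0,0],[0,0,-8],0.9],[[0,0,0],[0,0,-14],0.9],[[0,0,0],[0,0,-20],0.9],[[0,0,0],[0,0,-26],0.9],[[0,0,0],[0,0,-32],0.9],[[0,0,0],[0,0,-38],0.9],[[0,0,0],[0,0,-44],0.9]]' 80
python3 -c "
from h import *
s=sensors.sense();print(s['wrist_torque'],s['joints'][5]); knobs(capture('scene'))"
python3 -m jog '[[[0,0,0],[0,0,-3],0.9],[[0,0,0],[0,0,-6],0.9],[[0,0,0],[0,0,-9],0.9],[[0,0,0],[0,0,-12],0.9],[[0,0,0],[0,0,-15],0.9],[[0,0,0],[0,0,-18],0.9],[[0,0,0],[0,0,-21],0.9],[[0,0,0],[0,0,-24],0.9]]'
python3 -c "
from h import *
s=sensors.sense();print(s['wrist_torque'],s['joints'][5]); knobs(capture('scene'))"
```

```text
time_s: 38.7
eef_pos: [604.1, 137.4, 146.1]
ee_rot: [0.0, 0.676, 0.737, 0.001]
force: [1.4, 3.9, 4.1]
grip_width: 0.154
[ 0.52387724 -0.20919042  0.15034843] -0.05274252098505939
knob 1 163 (array([ 490.1, -164.5]), array([63.9, 18.6]), 36.0)
knob 2 114 (array([438.6, 109.2]), array([63.4, 19.7]), 23.3)
knob 3 172 (array([ 655.8, -142.9]), array([65.4, 16.7]), -17.7)
knob 4 87 (array([601.1, 133.4]), array([59.2, 30.1]), -58.7)
time_s: 39.42
eef_pos: [603.9, 137.4, 146.1]
ee_rot: [0.0, 0.813, 0.583, 0.001]
force: [0.6, 4.3, 5.6]
grip_width: 0.155
[ 0.66945823 -0.00851979  0.15306361] 0.36098665436223754
knob 1 155 (array([ 489.4, -163.6]), array([63.4, 18.2]), 33.3)
knob 2 111 (array([440.2, 107.3]), array([66. , 19.8]), 20.5)
knob 3 169 (array([ 655.9, -143. ]), array([64.8, 17.3]), -20.0)
knob 4 80 (array([606., 124.]), array([38.9, 38.3]), -80.1)
```

```bash
T='from h import *
s=sensors.sense();print("TORQUE",s["wrist_torque"].round(2),s["joints"][5].round(3))'
python3 -m jog '[[[0,0,0],[0,0,-2],0.9],[[0,0,0],[0,0,-4],0.9],[[0,0,0],[0,0,-6],0.9],[[0,0,0],[0,0,-8],0.9],[[0,0,0],[0,0,-10],0.9],[[0,0,0],[0,0,-12],0.9],[[0,0,0],[0,0,-14],0.9],[[0,0,0],[0,0,-16],0.9]]'; python3 -c "$T"
python3 -m jog '[[[0,0,0],[0,0,-2],0.9],[[0,0,0],[0,0,-4],0.9],[[0,0,0],[0,0,-6],0.9],[[0,0,0],[0,0,-8],0.9],[[0,0,0],[0,0,-10],0.9],[[0,0,0],[0,0,-12],0.9],[[0,0,0],[0,0,-12],0.9],[[0,0,0],[0,0,-12],0.9]]'; python3 -c "$T"
python3 -m jog '[[[0,0,0],[0,0,-1],0.9],[[0,0,0],[0,0,-2],0.9],[[0,0,0],[0,0,-3],0.9],[[0,0,0],[0,0,-4],0.9],[[0,0,0],[0,0,-5],0.9],[[0,0,0],[0,0,-6],0.9],[[0,0,0],[0,0,-7],0.9],[[0,0,0],[0,0,-8],0.9]]'; python3 -c "$T"
```

```text
time_s: 40.13
eef_pos: [603.8, 137.4, 146.1]
ee_rot: [-0.0, 0.886, 0.464, 0.001]
force: [0.6, 4.2, 5.6]
grip_width: 0.155
TORQUE [0.77 0.08 0.11] 0.639
time_s: 40.8
eef_pos: [603.8, 137.5, 146.1]
ee_rot: [-0.0, 0.929, 0.37, 0.001]
force: [0.5, 4.7, 5.6]
grip_width: 0.153
TORQUE [ 0.83  0.09 -0.03] 0.848
time_s: 41.47
eef_pos: [603.7, 137.6, 146.1]
ee_rot: [-0.0, 0.953, 0.304, 0.0]
force: [-0.3, 3.7, 5.9]
grip_width: 0.152
TORQUE [0.83 0.13 0.11] 0.988
```

```bash
T='from h import *
s=sensors.sense();print("TORQUE",s["wrist_torque"].round(2),s["joints"][5].round(3))'
python3 -m jog '[[[0,0,0],[0,0,-2],0.9],[[0,0,0],[0,0,-4],0.9],[[0,0,0],[0,0,-6],0.9],[[0,0,0],[0,0,-8],0.9],[[0,0,0],[0,0,-10],0.9],[[0,0,0],[0,0,-12],0.9],[[0,0,0],[0,0,-12],0.9],[[0,0,0],[0,0,-12],0.9]]'; python3 -c "$T"
python3 -m jog '[[[0,0,0],[0,0,-1],0.9],[[0,0,0],[0,0,-2],0.9],[[0,0,0],[0,0,-3],0.9],[[0,0,0],[0,0,-4],0.9],[[0,0,0],[0,0,-5],0.9],[[0,0,0],[0,0,-6],0.9],[[0,0,0],[0,0,-7],0.9],[[0,0,0],[0,0,-8],0.9]]'; python3 -c "$T"
```

```text
time_s: 42.13
eef_pos: [603.7, 137.7, 146.1]
ee_rot: [-0.0, 0.979, 0.203, 0.0]
force: [-0.9, 4.7, 7.1]
grip_width: 0.15
TORQUE [ 0.91  0.1  -0.08] 1.197
time_s: 42.8
eef_pos: [603.7, 137.6, 146.1]
ee_rot: [0.0, 0.991, 0.136, 0.0]
force: [-0.1, 3.4, 6.2]
grip_width: 0.154
TORQUE [0.78 0.05 2.05] 1.334
```

```bash
python3 -m jog '[[[0,0,0],[0,0,0],0.4],[[0,0,0],[0,0,0],0.4],[[0,0,0],[0,0,0],0.4],[[0,0,0],[0,0,0],0.4],[[0,0,20],[0,0,0],0.4],[[0,0,45],[0,0,0],0.4],[[0,0,65],[0,0,0],0.4],[[0,0,84],[0,0,0],0.4]]'
python3 -m jog '[[[2,-12,0],[0,0,7],0.4],[[4,-24,0],[0,0,14],0.4],[[6,-36,0],[0,0,21],0.4],[[8,-48,0],[0,0,28],0.4],[[10,-60,0],[0,0,35],0.4],[[12,-72,0],[0,0,42],0.4],[[14,-84,0],[0,0,49],0.4],[[16,-96,0],[0,0,56],0.4]]'
python3 -m jog '[[[2,-12,0],[0,0,7],0.4],[[4,-24,0],[0,0,14],0.4],[[6,-36,0],[0,0,21],0.4],[[8,-48,0],[0,0,28],0.4],[[10,-60,0],[0,0,35],0.4],[[12,-72,0],[0,0,42],0.4],[[14,-84,0],[0,0,49],0.4],[[16,-96,0],[0,0,56],0.4]]'
python3 -m jog '[[[2,-12,0],[0,0,7],0.4],[[5,-26,0],[0,0,14],0.4],[[8,-40,0],[0,0,21],0.4],[[11,-54,0],[0,0,28],0.4],[[14,-70,0],[0,0,35],0.4],[[18,-80,0],[0,0,35],0.4],[[19,-87,0],[0,0,35],0.4],[[19,-87,0],[0,0,35],0.4]]'
python3 -m jog '[[[0,0,0],[0,0,0],0.6],[[0,0,0],[0,0,0],0.6],[[0,0,0],[0,0,0],0.6],[[0,0,0],[0,0,0],0.6],[[0,0,0],[0,0,0],0.6],[[0,0,0],[0,0,0],0.6],[[0,0,0],[0,0,0],0.6],[[0,0,0],[0,0,0],0.6]]'
python3 - <<'E'
from h import *
s=sensors.sense(); print(s["eef_pos"],s["joints"][5])
for n in ("wrist","top","scene"): p=capture(n); print(n); knobs(p); pcheck(p)
E
```

```text
time_s: 43.47
eef_pos: [603.8, 136.7, 230.6]
ee_rot: [0.0, 0.991, 0.133, 0.0]
force: [0.3, -0.3, 0.3]
grip_width: 0.6
time_s: 44.13
eef_pos: [619.8, 40.1, 229.2]
ee_rot: [-0.0, 0.811, 0.585, -0.0]
force: [-0.4, 0.7, 0.4]
grip_width: 0.601
time_s: 44.8
eef_pos: [635.7, -55.9, 229.1]
ee_rot: [-0.0, 0.441, 0.897, -0.0]
force: [0.0, 0.1, -0.4]
grip_width: 0.597
time_s: 45.47
eef_pos: [654.6, -143.4, 228.8]
ee_rot: [-0.0, 0.155, 0.988, -0.0]
force: [-0.3, 0.8, -0.6]
grip_width: 0.603
time_s: 46.13
eef_pos: [654.7, -141.9, 229.3]
ee_rot: [-0.0, 0.154, 0.988, 0.0]
force: [-0.6, 1.1, 0.2]
grip_width: 0.398
[ 654.72449527 -141.94828426  229.30054835] -1.6492694699946797
wrist
knob 1 997 (array([ 502. , -152.9]), array([33.8, 16.1]), 35.1)
knob 3 1592 (array([ 653.7, -140.9]), array([64.8, 15.5]), -17.1)
top
knob 2 220 (array([439.1, 108.4]), array([64.2, 15.9]), 22.0)
knob 4 212 (array([603.6, 136. ]), array([65.5, 15.9]), 21.3)
presser 94 (array([502.7, 375.2]), array([53. , 52.2]), -73.8) 97.71404073172859
presser 155 (array([502.8, 374.3]), array([20.4, 20.2]), -75.5) 163.7156311138878
scene
knob 1 153 (array([ 489.4, -163.3]), array([63.7, 19.4]), 36.5)
knob 3 163 (array([ 655.9, -142.2]), array([66.6, 17.4]), -18.4)
knob 4 111 (array([605.6, 135.6]), array([63.6, 19.8]), 19.2)
presser 94 (array([520.4, 379.3]), array([54.6, 17.2]), -74.2) 99.0028388267452
presser 155 (array([504.5, 374.5]), array([26.2, 19. ]), -83.8) 162.30094747052613
```

```bash
T='from h import *
s=sensors.sense();print("TORQUE",s["wrist_torque"].round(2),s["joints"][5].round(3))'
python3 -m jog '[[[-0.5,0.5,-20],[0,0,0],0.6],[[-0.5,0.5,-40],[0,0,0],0.6],[[-0.5,0.5,-60],[0,0,0],0.6],[[-0.5,0.5,-74],[0,0,0],0.6],[[-0.5,0.5,-81],[0,0,0],0.6],[[-0.5,0.5,-84],[0,0,0],0.6],[[-0.5,0.5,-84],[0,0,0],0.6],[[-0.5,0.5,-84],[0,0,0],0.9]]' 80
python3 -m jog '[[[0,0,0],[0,0,0],0.9],[[0,0,0],[0,0,0],0.9],[[0,0,0],[0,0,0],0.9],[[0,0,0],[0,0,0],0.9],[[0,0,0],[0,0,0],0.9],[[0,0,0],[0,0,-4],0.9],[[0,0,0],[0,0,-8],0.9],[[0,0,0],[0,0,-12],0.9]]'; python3 -c "$T"
python3 -m jog '[[[0,0,0],[0,0,-6],0.9],[[0,0,0],[0,0,-12],0.9],[[0,0,0],[0,0,-18],0.9],[[0,0,0],[0,0,-24],0.9],[[0,0,0],[0,0,-30],0.9],[[0,0,0],[0,0,-36],0.9],[[0,0,0],[0,0,-42],0.9],[[0,0,0],[0,0,-48],0.9]]'; python3 -c "$T"
python3 -m jog '[[[0,0,0],[0,0,-2],0.9],[[0,0,0],[0,0,-4],0.9],[[0,0,0],[0,0,-6],0.9],[[0,0,0],[0,0,-8],0.9],[[0,0,0],[0,0,-10],0.9],[[0,0,0],[0,0,-12],0.9],[[0,0,0],[0,0,-14],0.9],[[0,0,0],[0,0,-16],0.9]]'; python3 -c "$T"
```

```text
time_s: 46.95
eef_pos: [654.6, -141.7, 146.3]
ee_rot: [0.001, 0.154, 0.988, -0.0]
force: [-0.6, 0.1, 0.2]
grip_width: 0.268
time_s: 47.62
eef_pos: [654.8, -141.4, 146.8]
ee_rot: [0.001, 0.258, 0.966, 0.0]
force: [0.1, 1.9, 6.1]
grip_width: 0.15
TORQUE [0.39 0.13 0.15] -1.436
time_s: 48.28
eef_pos: [654.7, -141.4, 146.8]
ee_rot: [0.001, 0.629, 0.777, 0.0]
force: [0.1, 1.6, 4.9]
grip_width: 0.149
TORQUE [0.31 0.24 0.18] -0.597
time_s: 48.95
eef_pos: [654.6, -141.4, 146.8]
ee_rot: [0.001, 0.73, 0.683, 0.0]
force: [-0.5, 2.6, 6.6]
grip_width: 0.147
TORQUE [0.31 0.27 0.08] -0.321
```

```bash
T='from h import *
s=sensors.sense();print("TORQUE",s["wrist_torque"].round(2),s["joints"][5].round(3))'
for i in 1 2; do python3 -m jog '[[[0,0,0],[0,0,-2],0.9],[[0,0,0],[0,0,-4],0.9],[[0,0,0],[0,0,-6],0.9],[[0,0,0],[0,0,-8],0.9],[[0,0,0],[0,0,-10],0.9],[[0,0,0],[0,0,-12],0.9],[[0,0,0],[0,0,-12],0.9],[[0,0,0],[0,0,-12],0.9]]'; python3 -c "$T"; done
python3 -c "
from h import *
knobs(capture('scene'))"
```

```text
time_s: 49.62
eef_pos: [654.6, -141.4, 146.8]
ee_rot: [0.001, 0.797, 0.604, 0.001]
force: [-2.6, 2.8, 7.0]
grip_width: 0.151
TORQUE [ 0.36  0.32 -0.13] -0.113
time_s: 50.28
eef_pos: [654.6, -141.4, 146.8]
ee_rot: [0.001, 0.855, 0.518, 0.0]
force: [-1.8, 0.4, 7.4]
grip_width: 0.154
TORQUE [0.33 0.33 1.54] 0.094
knob 1 160 (array([ 489.1, -163.1]), array([63.5, 19.7]), 34.5)
knob 2 42 (array([446.8, 112.2]), array([38. , 15.6]), 25.1)
knob 3 92 (array([ 652.4, -157.9]), array([36. , 33.3]), -11.2)
knob 4 31 (array([626.4, 146.4]), array([20. , 16.5]), -55.6)
```

```bash
T='from h import *
s=sensors.sense();print("TORQUE",s["wrist_torque"].round(2),s["joints"][5].round(3))'
python3 -m jog '[[[0,0,0],[0,0,-1],0.9],[[0,0,0],[0,0,-2],0.9],[[0,0,0],[0,0,-3],0.9],[[0,0,0],[0,0,-4],0.9],[[0,0,0],[0,0,-5],0.9],[[0,0,0],[0,0,-5],0.9],[[0,0,0],[0,0,-5],0.9],[[0,0,0],[0,0,-5],0.9]]'; python3 -c "$T"
python3 -m jog '[[[0,0,0],[0,0,0],0.4],[[0,0,0],[0,0,0],0.4],[[0,0,0],[0,0,0],0.4],[[0,0,0],[0,0,0],0.4],[[0,0,20],[0,0,0],0.4],[[0,0,45],[0,0,0],0.4],[[0,0,65],[0,0,0],0.4],[[0,0,84],[0,0,0],0.4]]'
python3 - <<'E'
from h import *
for n in ("wrist","top","scene"): p=capture(n); print(n); knobs(p)
E
```

```text
time_s: 51.0
eef_pos: [654.6, -141.4, 146.9]
ee_rot: [0.001, 0.876, 0.481, 0.0]
force: [-1.8, 1.0, 6.2]
grip_width: 0.153
TORQUE [0.26 0.35 2.55] 0.18
time_s: 51.67
eef_pos: [654.3, -141.5, 230.7]
ee_rot: [0.0, 0.878, 0.479, 0.0]
force: [-0.1, 0.7, 0.1]
grip_width: 0.602
wrist
knob 1 135 (array([ 512.9, -146.4]), array([17.5,  9.9]), -73.9)
knob 3 1587 (array([ 654.9, -140.6]), array([65.1, 16. ]), 67.2)
top
knob 2 218 (array([439.2, 108.1]), array([64.1, 16. ]), 21.8)
knob 4 206 (array([604.5, 136.2]), array([65.3, 15.8]), 22.1)
scene
knob 1 157 (array([ 490.3, -164.5]), array([63.8, 17.9]), 38.1)
knob 3 166 (array([ 655.3, -143.2]), array([64.9, 16.8]), 66.3)
knob 4 113 (array([605.2, 137.4]), array([63.4, 20.5]), 23.0)
```

Knob 3 is at its stop (torque 2.5 N m, bar at 67°). Now knob 1.

```bash
python3 -m jog '[[[-15,-2,0],[0,0,-4],0.5],[[-40,-5,0],[0,0,-8],0.6],[[-65,-9,0],[0,0,-12],0.6],[[-90,-12,0],[0,0,-16],0.6],[[-115,-16,0],[0,0,-20],0.6],[[-140,-19,0],[0,0,-21],0.6],[[-158,-21,0],[0,0,-21],0.6],[[-165,-22,0],[0,0,-21],0.6]]'
python3 -m jog '[[[0,0,0],[0,0,0],0.6],[[0,0,0],[0,0,0],0.6],[[0,0,0],[0,0,0],0.6],[[0,0,0],[0,0,0],0.6],[[0,0,0],[0,0,0],0.6],[[0,0,0],[0,0,0],0.6],[[0,0,0],[0,0,0],0.6],[[0,0,0],[0,0,0],0.6]]'
python3 - <<'E'
from h import *
s=sensors.sense(); print(s["eef_pos"],s["joints"][5])
for n in ("wrist","top","scene"): p=capture(n); print(n); knobs(p)
E
```

```text
time_s: 52.48
eef_pos: [487.1, -163.4, 228.3]
ee_rot: [-0.001, 0.95, 0.311, -0.001]
force: [0.5, 0.9, -0.3]
grip_width: 0.397
time_s: 53.15
eef_pos: [489.4, -163.5, 229.2]
ee_rot: [-0.0, 0.95, 0.311, -0.0]
force: [0.1, 0.5, 0.3]
grip_width: 0.401
[ 489.35194437 -163.46825827  229.22296602] 0.38796514500568446
wrist
knob 1 1607 (array([ 488.9, -162.5]), array([65.1, 15.9]), 35.6)
knob 3 1362 (array([ 648.1, -154. ]), array([37.5, 15.6]), 67.2)
top
knob 2 225 (array([439. , 108.3]), array([64.5, 15.9]), 21.9)
knob 3 212 (array([ 654. , -142.5]), array([65.4, 16.5]), 67.4)
knob 4 206 (array([604.2, 136.2]), array([65. , 15.8]), 21.7)
scene
knob 1 157 (array([ 489.8, -163.9]), array([63.6, 18.9]), 33.9)
knob 2 112 (array([439.5, 109.3]), array([65.6, 20.3]), 24.9)
knob 3 170 (array([ 656.3, -142.8]), array([65.2, 19.6]), 68.8)
knob 4 120 (array([605.2, 137.3]), array([63.3, 22.9]), 24.1)
```

```bash
T='from h import *
s=sensors.sense();print("TORQUE",s["wrist_torque"].round(2),s["joints"][5].round(3))'
python3 -m jog '[[[-0.5,0.5,-20],[0,0,0],0.6],[[-0.5,0.5,-40],[0,0,0],0.6],[[-0.5,0.5,-60],[0,0,0],0.6],[[-0.5,0.5,-74],[0,0,0],0.6],[[-0.5,0.5,-81],[0,0,0],0.6],[[-0.5,0.5,-84],[0,0,0],0.6],[[-0.5,0.5,-84],[0,0,0],0.6],[[-0.5,0.5,-84],[0,0,0],0.9]]' 80
python3 -m jog '[[[0,0,0],[0,0,0],0.9],[[0,0,0],[0,0,0],0.9],[[0,0,0],[0,0,0],0.9],[[0,0,0],[0,0,0],0.9],[[0,0,0],[0,0,0],0.9],[[0,0,0],[0,0,-4],0.9],[[0,0,0],[0,0,-8],0.9],[[0,0,0],[0,0,-12],0.9]]'; python3 -c "$T"
python3 -m jog '[[[0,0,0],[0,0,-6],0.9],[[0,0,0],[0,0,-12],0.9],[[0,0,0],[0,0,-18],0.9],[[0,0,0],[0,0,-24],0.9],[[0,0,0],[0,0,-30],0.9],[[0,0,0],[0,0,-36],0.9],[[0,0,0],[0,0,-42],0.9],[[0,0,0],[0,0,-48],0.9]]'; python3 -c "$T"
python3 -m jog '[[[0,0,0],[0,0,-2],0.9],[[0,0,0],[0,0,-4],0.9],[[0,0,0],[0,0,-6],0.9],[[0,0,0],[0,0,-8],0.9],[[0,0,0],[0,0,-10],0.9],[[0,0,0],[0,0,-12],0.9],[[0,0,0],[0,0,-14],0.9],[[0,0,0],[0,0,-16],0.9]]'; python3 -c "$T"
```

```text
time_s: 53.97
eef_pos: [489.1, -163.3, 146.1]
ee_rot: [0.001, 0.95, 0.311, 0.0]
force: [0.6, -0.0, 0.1]
grip_width: 0.274
time_s: 54.63
eef_pos: [488.7, -162.7, 146.6]
ee_rot: [0.0, 0.978, 0.209, 0.0]
force: [-4.7, 3.7, 6.2]
grip_width: 0.149
TORQUE [0.58 0.65 0.12] 0.601
time_s: 55.3
eef_pos: [488.7, -162.7, 146.6]
ee_rot: [-0.0, 0.978, -0.208, 0.0]
force: [-4.1, 3.0, 7.1]
grip_width: 0.15
TORQUE [0.58 0.67 0.12] 1.44
time_s: 55.97
eef_pos: [488.7, -162.7, 146.6]
ee_rot: [-0.0, 0.94, -0.34, 0.0]
force: [-3.9, 3.2, 6.1]
grip_width: 0.154
TORQUE [0.55 0.67 0.05] 1.716
```

```bash
T='from h import *
s=sensors.sense();print("TORQUE",s["wrist_torque"].round(2),s["joints"][5].round(3))'
for i in 1 2; do python3 -m jog '[[[0,0,0],[0,0,-2],0.9],[[0,0,0],[0,0,-4],0.9],[[0,0,0],[0,0,-6],0.9],[[0,0,0],[0,0,-8],0.9],[[0,0,0],[0,0,-10],0.9],[[0,0,0],[0,0,-12],0.9],[[0,0,0],[0,0,-12],0.9],[[0,0,0],[0,0,-12],0.9]]'; python3 -c "$T"; done
```

```text
time_s: 56.63
eef_pos: [488.7, -162.7, 146.6]
ee_rot: [-0.0, 0.9, -0.436, 0.0]
force: [-3.2, 2.6, 6.4]
grip_width: 0.155
TORQUE [ 0.55  0.66 -0.07] 1.924
time_s: 57.3
eef_pos: [488.7, -162.7, 146.6]
ee_rot: [-0.0, 0.849, -0.528, 0.0]
force: [-4.2, 3.3, 5.2]
grip_width: 0.15
TORQUE [ 0.55  0.68 -0.14] 2.134
```

```bash
T='from h import *
s=sensors.sense();print("TORQUE",s["wrist_torque"].round(2),s["joints"][5].round(3))'
for i in 1 2; do python3 -m jog '[[[0,0,0],[0,0,-1],0.9],[[0,0,0],[0,0,-2],0.9],[[0,0,0],[0,0,-3],0.9],[[0,0,0],[0,0,-4],0.9],[[0,0,0],[0,0,-5],0.9],[[0,0,0],[0,0,-6],0.9],[[0,0,0],[0,0,-7],0.9],[[0,0,0],[0,0,-8],0.9]]'; python3 -c "$T"; done
```

```text
time_s: 57.97
eef_pos: [488.7, -162.7, 146.6]
ee_rot: [-0.0, 0.81, -0.586, 0.0]
force: [-2.8, 3.3, 7.2]
grip_width: 0.155
TORQUE [0.5  0.71 0.08] 2.274
time_s: 58.63
eef_pos: [488.7, -162.7, 146.6]
ee_rot: [-0.0, 0.767, -0.641, 0.0]
force: [-4.4, 3.1, 5.7]
grip_width: 0.156
TORQUE [0.56 0.75 0.09] 2.413
```

```bash
T='from h import *
s=sensors.sense();print("TORQUE",s["wrist_torque"].round(2),s["joints"][5].round(3))'
for i in 1 2; do python3 -m jog '[[[0,0,0],[0,0,-1],0.9],[[0,0,0],[0,0,-2],0.9],[[0,0,0],[0,0,-3],0.9],[[0,0,0],[0,0,-4],0.9],[[0,0,0],[0,0,-5],0.9],[[0,0,0],[0,0,-6],0.9],[[0,0,0],[0,0,-7],0.9],[[0,0,0],[0,0,-8],0.9]]'; python3 -c "$T"; done
```

```text
time_s: 59.3
eef_pos: [488.7, -162.7, 146.6]
ee_rot: [-0.0, 0.721, -0.693, 0.0]
force: [-4.3, 3.3, 6.2]
grip_width: 0.151
TORQUE [0.57 0.72 0.08] 2.553
time_s: 59.97
eef_pos: [488.7, -162.7, 146.6]
ee_rot: [0.0, -0.671, 0.742, -0.0]
force: [-4.6, 4.0, 6.7]
grip_width: 0.154
TORQUE [0.6  0.74 0.14] 2.693
```

```bash
T='from h import *
s=sensors.sense();print("TORQUE",s["wrist_torque"].round(2),s["joints"][5].round(3))'
python3 -m jog '[[[0,0,0],[0,0,-1],0.9],[[0,0,0],[0,0,-2],0.9],[[0,0,0],[0,0,-3],0.9],[[0,0,0],[0,0,-4],0.9],[[0,0,0],[0,0,-5],0.9],[[0,0,0],[0,0,-6],0.9],[[0,0,0],[0,0,-7],0.9],[[0,0,0],[0,0,-8],0.9]]'; python3 -c "$T; knobs(capture('scene')); p=capture('wrist'); cv2.imwrite('pics/k1.png',p['color'])"
```

```text
time_s: 60.63
eef_pos: [488.7, -162.7, 146.6]
ee_rot: [-0.0, -0.619, 0.786, -0.0]
force: [-4.0, 3.4, 4.9]
grip_width: 0.159
TORQUE [0.63 0.66 1.7 ] 2.83
knob 1 89 (array([ 493. , -179.6]), array([36.5, 34.2]), 10.3)
knob 2 112 (array([439.5, 108.9]), array([65.5, 20.8]), 17.5)
knob 3 174 (array([ 655.6, -143. ]), array([66.5, 16.8]), 68.4)
knob 4 121 (array([605.9, 135.4]), array([63.9, 20.5]), 20.8)
```

View pics/k1.png

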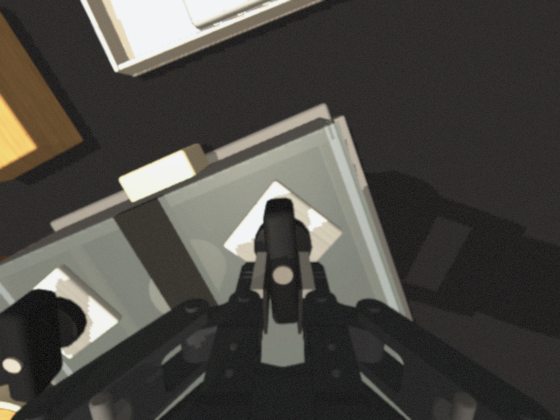

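The bar is aligned in the fingers (280,260) and torque rose to 1.7 N m, so knob 1 is at its stop. Release, retreat and do a final check.

```bash
python3 -m jog '[[[0,0,0],[0,0,0],0.4],[[0,0,0],[0,0,0],0.4],[[0,0,0],[0,0,0],0.4],[[0,0,0],[0,0,0],0.4],[[0,0,20],[0,0,0],0.4],[[0,0,45],[0,0,0],0.4],[[0,0,70],[0,0,0],0.4],[[0,0,95],[0,0,0],0.4]]'
python3 -m jog '[[[-15,-20,5],[0,0,5],0.4],[[-35,-40,10],[0,0,10],0.4],[[-55,-60,10],[0,0,15],0.4],[[-75,-80,10],[0,0,20],0.4],[[-95,-100,10],[0,0,25],0.4],[[-110,-120,10],[0,0,30],0.4],[[-120,-130,10],[0,0,30],0.4],[[-120,-130,10],[0,0,30],0.4]]'
python3 - <<'E'
from h import *
for n in ("top","scene"):
    p=capture(n); print(n); knobs(p); pcheck(p)
    X,ok=cloud(p);Z=X[...,2]; m=(ok&(Z>40)&(Z<52)&(abs(X[...,0]-480)<110)&(abs(X[...,1]+377)<60)); print("tin",m.sum(),rect(X[m][:,:2]) if m.sum()>20 else 0)
cv2.imwrite("pics/final.png",p["color"])
E
```

```text
time_s: 61.4
eef_pos: [488.6, -163.0, 241.5]
ee_rot: [0.0, -0.617, 0.787, 0.0]
force: [0.4, 0.1, -0.3]
grip_width: 0.602
time_s: 62.07
eef_pos: [367.3, -294.8, 250.3]
ee_rot: [0.0, 0.799, -0.601, 0.0]
force: [0.5, -0.2, 1.0]
grip_width: 0.599
top
knob 1 219 (array([ 488.6, -162.7]), array([64.2, 15.9]), 80.3)
knob 2 221 (array([439.1, 108.3]), array([64.4, 16. ]), 22.6)
knob 3 201 (array([ 654. , -142.8]), array([65.1, 16.2]), 67.1)
knob 4 205 (array([604. , 136.2]), array([65. , 16.1]), 21.7)
presser 94 (array([502.6, 374.5]), array([52.5, 51.7]), -74.7) 97.65154433136583
presser 155 (array([502.7, 374.2]), array([20.1, 19.8]), -73.2) 163.19629206230056
tin 510 (array([ 484.8, -335. ]), array([74.7, 40.2]), 5.8)
scene
knob 1 154 (array([ 489.9, -163.6]), array([64.4, 17.7]), 80.6)
knob 2 113 (array([439.7, 109.3]), array([65.6, 20.2]), 26.1)
knob 3 171 (array([ 655.1, -143.3]), array([65.9, 17.8]), 67.4)
knob 4 120 (array([605.7, 136.4]), array([63. , 20.7]), 25.4)
presser 94 (array([503.6, 374.2]), array([58.9, 52.4]), -73.6) 98.727126117675
presser 155 (array([504.3, 373.2]), array([21.5, 19.2]), -77.3) 162.97008210279668
tin 497 (array([ 486.2, -337.2]), array([75. , 41.8]), 3.5)
```

View pics/final.png

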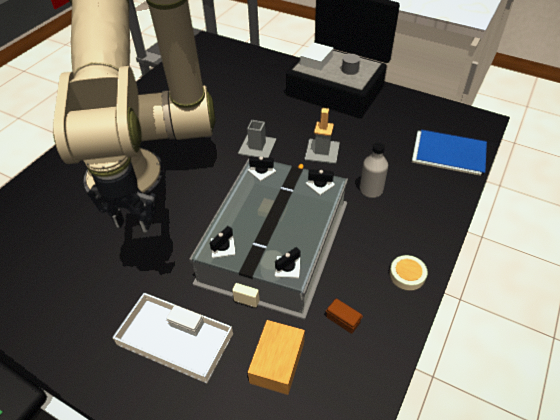

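Run:
```python
from h import *
p=capture("scene"); X,ok=cloud(p);Z=X[...,2]; m=ok&(Z>40)&(Z<52)&(abs(X[...,0]-485)<32)&(abs(X[...,1]+336)<16); print(np.percentile(Z[m],[5,50,95]))
if np.percentile(Z[m],95)<50: print(ctrl.finish_job())
```

```text
[42.67184148 46.01074287 49.49676879]
the job is handed in; nothing more can be done
None
```

The job is done and handed in at about 62 s of the 210 s allowed; finishing gives no verdict, so what follows rests on my own measurements.

**What I did**
- **Tin:** I moved the one metal tin on the lid into the tray and left the brown look-alike alone.
- **Strip:** I pressed it from start mark to end mark at about 5–6.5 N.
- **Presser:** I put it back in the far holder.
- **Knobs:** I turned all four clockwise until the torque jumped from about 0.1 to 1.3–2.5 N m.

**Last checks**
- The presser is seated: collar top at about 98 mm and centred to within about 2 mm.
- All four knob bars are at the angles where they stopped, as measured in both the top and scene views.
- The tin lies flat in the tray, with its top at about 46 mm.
- The flask and carton look unmoved in the final picture, but I did not measure them.

**What went wrong or disagreed**
- The first grip on knob 4 slipped over the rounded top of its bar. I regripped it lower and it then reached its stop.
- On knob 2 the fingers slid about 9° on the bar after the stop; the bar stayed where it had stopped.
- The tin was about 42 mm from where I left it by the end, knocked while the arm was elsewhere. It is close to the tray wall but still inside.

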